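# Push a marble offcut into a spring-lidded chip inlet

## Task

Clear the small sawn marble offcut off the deck into the chip inlet: with one fingertip press down the thumb bar so that the spring-closed lid stands open, and while you hold it there push the offcut sideways under the lid with the other fingertip until it drops into the inlet; then let go so that the lid closes again. The offcut is only pushed, never picked up or lifted, and the tools and other things stay where they are.

Things in the scene. Friction and masses are not known exactly. Their poses are not given: they have to be found in the camera images.
- bench: Low blue extraction bench, fixed on the table, with a flat steel deck 85 mm above the table. Origin on the table; spans x -130 to +170, y -270 to +270 mm. x points to its hose side (roughly away from the robot), z up. Upstands on the deck's ends (14 mm) and back (22 mm). In the deck's middle is the chip inlet under its lid.
- mouth (a point): Centre of the chip inlet's mouth, at deck height (bench x -4.5, y 0, z 85 mm); axes as the bench. The mouth reaches from bench x -36 to +27 and y -56 to +56 mm; at both ends the deck turns down at 50 degrees from y +/-66 to the mouth's edge, so that a part pushed past there tips in. A tray lies 82 mm below the deck.
- hinge (a point): Middle of the lid's hinge axis, which runs along the bench's y at bench x -48 mm, 14 mm above the deck; axes as the bench. Two hinge brackets, 22 mm high, 14 x 6 mm, stand on the deck at y +/-98 mm from here.
- lid (a joint): Lid angle, rad: 0 shut, 0.8 fully open (stop). The +x edge swings up; spring and weight shut it when let go. Plain aluminium cover from the hinge to bench x +29, y +/-54.5 mm, top 17 mm above the deck when shut; pushing on it sideways does not open it. At 0.7 rad its highest edge is 66 mm above the deck.
- lid_top (a point): Middle of the lid's top plate (moves with the lid; 40 mm from the hinge axis). 12 mm skirts hang from the lid's ends (y +/-53 mm, just inside the mouth) and back edge. At 0.7 rad the end skirts clear the deck by 17 mm at bench x -25, 27 mm at x -14 and 38 mm at x 0: no finger can pass the skirts at a height above that.
- thumb_bar (a point): Middle of the top of the thumb bar: the lid's press plate on the robot's side of the hinge, 7 to 43 mm from the axis, 180 mm long along y (+/-90 mm), 3 mm thick. This point is 25 mm from the axis. Lid shut, it slopes up to the robot by 0.42 rad, this point 26 mm above the deck; pressed to about 8 mm above it the lid is at 0.7 rad (8 to 10 N). A fingertip can slide along it.
- offcut: The small sawn marble offcut: a slab 28 mm (own x) x 40 mm (own y) x 16 mm high with bevelled upper edges, about 50 g, lying on the deck beside the lid, to its left or its right, its own y within about 0.2 rad of the bench's y. Origin at the centre of its underside.
- rubstone: Dark grey rubbing stone, 56 x 32 x 24 mm, on the deck at the other side of the lid; origin at the centre of its underside. Stays where it is.
- point_chisel: Steel point chisel, 200 mm long (own y), 13 mm high, along the rear of the deck; origin under its middle. Stays.
- flat_chisel: Steel flat chisel, 200 mm long (own y), 13 mm high, along the rear of the deck; origin under its middle. Stays.
- try_square: Small try square, 86 x 75 x 12 mm, lying on the deck's front left corner; origin about its middle. Stays.
- test_cube: Rough 45 mm cube of grey stone on the deck's front right corner; origin at the centre of its underside. Stays.
- dummy_hammer: Round-headed mason's hammer standing on its 64 mm head on the table, 200 mm high; origin at the centre of its underside. Stays.
- water_bottle: Grey water bottle on the table, 70 mm across, 210 mm high; origin at the centre of its underside. Stays.
- ear_defenders: Pair of yellow ear defenders lying on the table, about 190 x 160 x 70 mm; origin between the cups, on the table. Stays.

How it is judged:
By the outcome, as a careful person would: the job done as asked, in the order asked, and still so for the second after the job is handed in, with the robot touching nothing.
It also fails if it takes over 54 s, if anything falls off the work surface, if the arm or the gripper's body presses on something with over 40 N, if the wrist force passes 120 N, or if a joint passes its speed limit or range.

## Robot

A 7-joint arm with a two-finger parallel gripper is mounted at the origin on the work surface. World frame = base frame: x ahead of the robot, y to its left, z up, the work surface at z = 0. Lengths are in m, angles in rad, forces in N, time in s.
With the tool pointing down it reaches from about 0.425 to 0.875 m from the base axis. Payload 8.4 kg.
Tool frame: the origin (TCP) lies between the finger pads; the fingertips stand 19 mm ahead of it and the grasp point (between the pads) is the TCP; z points along the fingers, y is the direction in which the jaws open and shut (so a half turn about z gives the same grasp; the last joint's range is limited). The gripper opens to 85 mm and grips with 20 to 120 N. Pads are 22 mm wide; open, the fingers measure 114 mm over their backs; the gripper's body (76 mm by 85 mm) begins 54 mm behind the grasp point. The pads swing forward as they close: fully open they stand 13 mm farther back than shut.
Start: joints at [-0.099, 0.333, 0.04, 1.465, -0.013, 1.343, -0.059], TCP at [0.65, -0, 0.216] pointing down, gripper open.
Joint ranges: [-2.58, 2.58], [-0.38, 2.09], [-1.3, 1.39], [0.25, 2.4], [-1.5, 4.64], [0.08, 2.09], [-2.65, 2.65]. Speed limits (rad/s): [2.22, 2.22, 2.79, 2.79, 3.14, 3.14, 3.14].

## Interface

Orientations are given as a unit quaternion [x, y, z, w].
In Python, from plant import get_state, get_image, calibration, hand_in, search_frame, cut_out gives the robot as it stands.
- The arm moves only by the tool carry_out, never from a script. Its argument "plan" is a list of rows, each an object of numbers: "fingers": the finger opening in m, from 0 to 0.0854; "x", "y", "z": the shift along the tool's x, y, z in m; "ax", "ay", "az": the turn, a rotation vector about the tool's x, y, z in degrees. A call has 1 to 20 rows; each row shifts and turns the pose as measured when the row begins, along the tool's axes as they then stand; what a row does not reach is not made up. A row lasts 1/12 s, in which the tool goes at most 41.7 mm and 7.16 degrees, less where a joint would pass 70% of its speed; a pose out of reach is approached as far as the arm can. A call is refused whole if a number of a shift passes 0.0417 or a number of a turn 7.16, either way. A call with a gripper value outside its range is refused whole. The fingers move at their own pace and stop on an object; "force" is the grip in N (left out, the last holds). Time passes only in rows, so rows that do not move let the fingers close. It gives the time, the measured TCP pose, the force and the opening at its end, in the units of the state.
- get_state(): the state, without advancing time (a new reading comes with each control period).
- get_image(name): name is "scene" or "side" or "wrist"; returns the picture (480x640x3 uint8, red, green, blue); there is no depth.
- calibration(name): a dict with "K" (3x3 intrinsics, pixels), "pose" (4x4, takes a point from camera to world coordinates). Camera axes: x right, y up, looking along -z (the intrinsics and any distortion apply to the point x, -y, -z); pixel columns grow to the right and rows downward; lengths in m; the calibration is good to about 2 mm. A picture is of the moment at which its call begins: read the wrist's pose just before it. calibration takes no time and is no camera call; for the wrist camera it gives the pose at the moment of the call.
- hand_in(): hands the job in, once; it reports no verdict.
Trained networks look in the newest picture that a camera, given by its name, has taken for a name from the list of things; names that differ only in an ending like _2 or _b are one class to them, and where a whole thing is asked for, a point or a joint stands for the part that bears it (a point fixed in the world has none). Each returns a list of dicts, best first, with "conf" (0 to 1); they miss things now and then, are a little off and sometimes report something else, mostly with a low value. They report only what shows in the picture. A call takes as long as a camera call.
- search_frame(camera, label): "extent" ([left, top, width, height] in pixels, round what is visible of it).
- cut_out(camera, label): "mask" (480x640 bool, what is visible of it) and "extent" ([left, top, width, height] in pixels, round what is visible of it).
The state is a dict: "clock": time; "joint_positions": joint angles; "joint_velocities": joint speeds; "joint_torque": joint torques, N m; "tool_pos": TCP position; "tcp_rot": TCP orientation; "contact_force": force on the tool from outside, world axes, zero at the start; "torque": the same for the moment, N m; "finger_gap": opening from 0.0 (shut) to 1.0 (fully open).
Only numpy, scipy, OpenCV 4.12 (cv2) and the standard library are available. Lean on these libraries where they do the work, as an engineer would, in place of code of your own. Each camera call takes 0.05 s, during which the arm holds its last target.

## Working session

There is one attempt and no reset: what is moved stays moved. The work goes in short steps, Python scripts to look and compute and a tool call to move; the robot and the scene stay as the last step left them, time stands still between calls to the robot, and variables do not carry over. Pictures are saved under pics/ and viewed, and the job is handed in when it is done.

Besides the shell and the picture viewer there is one more tool, called after "Emit:" as name([rows], argument=value, ...), one row to a line, values as JSON. carry_out: Moves the arm, as the interface text tells. Its arguments: {"type":"object","properties":{"plan":{"type":"array","items":{"type":"object","properties":{"fingers":{"type":"number"},"x":{"type":"number"},"y":{"type":"number"},"z":{"type":"number"},"ax":{"type":"number"},"ay":{"type":"number"},"az":{"type":"number"}}}},"force":{"type":"number"}},"required":["plan"]}

```bash
ls; mkdir -p pics; python3 - <<'E'
from plant import *
import cv2
s=get_state();print(s)
for n in("scene","side","wrist"):
    im=get_image(n);cv2.imwrite(f"pics/{n}0.png",im[:,:,::-1]);c=calibration(n);print(n,c)
E
```

```text
pics
{'clock': 0.0, 'joint_positions': array([-0.09921207,  0.33390513,  0.03989288,  1.46628824, -0.01340584,
        1.34328644, -0.05848821]), 'joint_velocities': array([-2.93717917e-03,  4.69578308e-05, -9.28752462e-04, -1.13442890e-03,
        5.57568089e-04,  2.23356068e-03,  9.60571127e-04]), 'joint_torque': array([ 4.63630895e-04, -6.58554840e+01,  1.36586554e+00, -4.05554795e+01,
        1.68904377e-02,  1.27170872e-02, -1.99809978e-05]), 'tool_pos': array([ 6.49515557e-01, -3.26862541e-05,  2.14816973e-01]), 'tcp_rot': array([ 7.07111126e-01,  7.07101972e-01, -6.10805186e-04, -5.32699546e-04]), 'contact_force': array([-0.24149825, -0.28620458,  0.00904268]), 'torque': array([ 0.00994853,  0.00584736, -0.03603161]), 'finger_gap': 0.9986024181518134}
scene {'K': array([[595.92578666,   0.        , 322.85058435],
       [  0.        , 595.92578666, 241.17326532],
       [  0.        ,   0.        ,   1.        ]]), 'pose': array([[-0.06998975, -0.78625519,  0.61392525,  1.45121049],
       [ 0.99753026, -0.05880418,  0.03841151,  0.06072758],
       [ 0.00590012,  0.61509743, 
[... 326 characters left out ...]
      [-0.33680813, -0.52294887,  0.7829973 ,  0.87402624],
       [ 0.00726397,  0.83011612,  0.55754324,  0.69547238],
       [ 0.        ,  0.        ,  0.        ,  1.        ]])}
wrist {'K': array([[372.65470783,   0.        , 326.08858561],
       [  0.        , 372.65470783, 239.91206475],
       [  0.        ,   0.        ,   1.        ]]), 'pose': array([[ 9.99999520e-01, -6.80575652e-04,  7.04367040e-04,
         6.50001747e-01],
       [ 4.30792508e-04,  9.51472712e-01,  3.07732826e-01,
         7.99616052e-02],
       [-8.79621486e-04, -3.07732375e-01,  9.51472549e-01,
         3.72921922e-01],
       [ 0.00000000e+00,  0.00000000e+00,  0.00000000e+00,
         1.00000000e+00]])}
```

View pics/scene0.png

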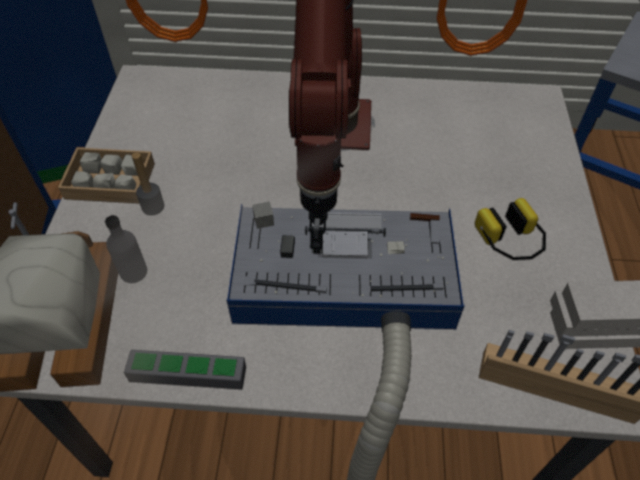

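View pics/side0.png

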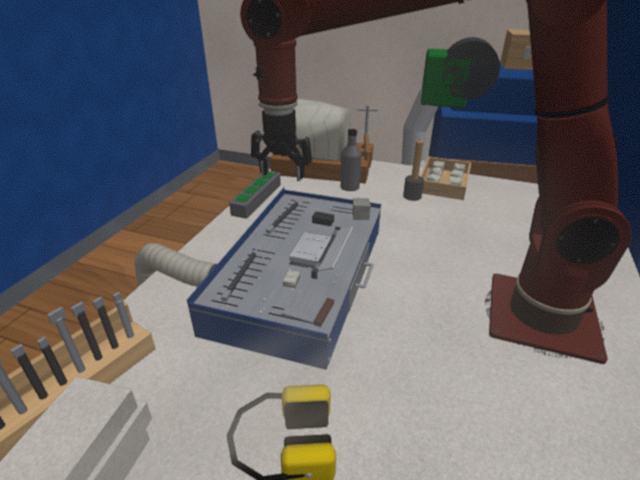

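View pics/wrist0.png

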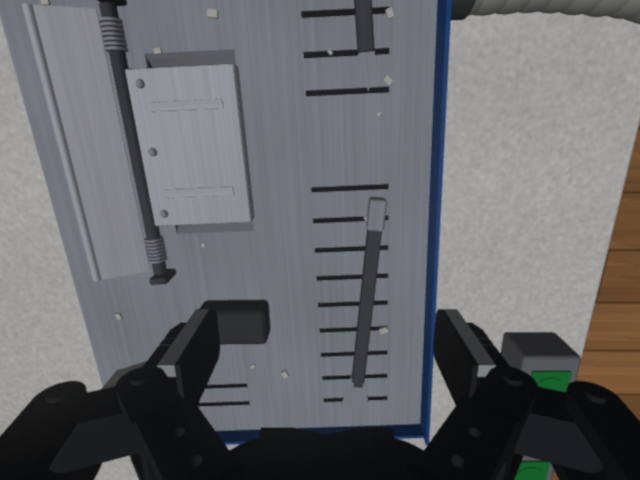

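Emit:
carry_out([
  {"x": 0.04, "z": -0.02, "y": -0.01},
  {"x": 0.04, "z": -0.02, "y": -0.02},
  {"x": 0.04, "z": -0.02, "y": -0.02},
  {},
])

```text
validation failed for argument at $.pl...
```

```bash
python3 - <<'E'
from plant import *
import cv2
s=get_state();print(s['tool_pos'],s['tcp_rot'],s['clock'])
c=calibration("wrist");im=get_image("wrist");cv2.imwrite("pics/wrist1.png",im[:,:,::-1])
import pickle;pickle.dump((c,im,s),open("w1.pkl","wb"))
print(c['pose'])
for l in("offcut","thumb_bar","lid","rubstone","bench"): print(l,[(d['conf'],d['extent']) for d in search_frame("wrist",l)][:2])
im=get_image("scene");cv2.imwrite("pics/scene1.png",cv2.resize(im[180:340,200:480,::-1],None,fx=2.8,fy=2.8))
im=get_image("side");cv2.imwrite("pics/side1.png",cv2.resize(im[170:370,180:400,::-1],None,fx=3,fy=3))
for l in("offcut",): print(l,[(d['conf'],d['extent']) for d in search_frame("side",l)][:2])
E
```

```text
[ 6.49629261e-01 -1.98231338e-06  2.15025824e-01] [ 7.07114342e-01  7.07098949e-01 -4.60810130e-04 -4.13719816e-04] 0.15
[[ 9.99999520e-01 -6.80575652e-04  7.04367040e-04  6.50001747e-01]
 [ 4.30792508e-04  9.51472712e-01  3.07732826e-01  7.99616052e-02]
 [-8.79621486e-04 -3.07732375e-01  9.51472549e-01  3.72921922e-01]
 [ 0.00000000e+00  0.00000000e+00  0.00000000e+00  1.00000000e+00]]
offcut []
thumb_bar [(0.98, [20.5, 0.0, 235.5, 280.6]), (0.47, [352.3, 0.7, 22.0, 83.4])]
lid [(0.94, [20.8, 3.3, 231.7, 276.9])]
rubstone [(0.62, [203.0, 298.6, 66.7, 45.5]), (0.46, [0.0, 0.0, 637.5, 443.1])]
bench [(0.66, [0.8, 0.8, 635.7, 442.0])]
offcut [(0.78, [285.8, 269.5, 13.4, 14.9])]
```

View pics/wrist1.png

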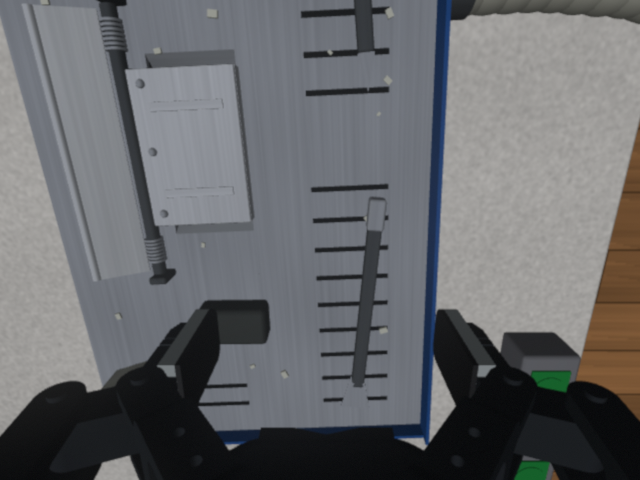

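View pics/side1.png

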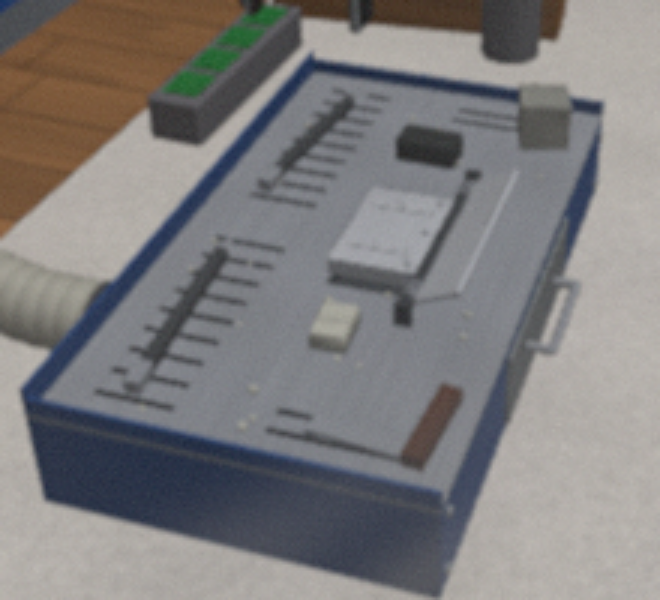

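View pics/scene1.png

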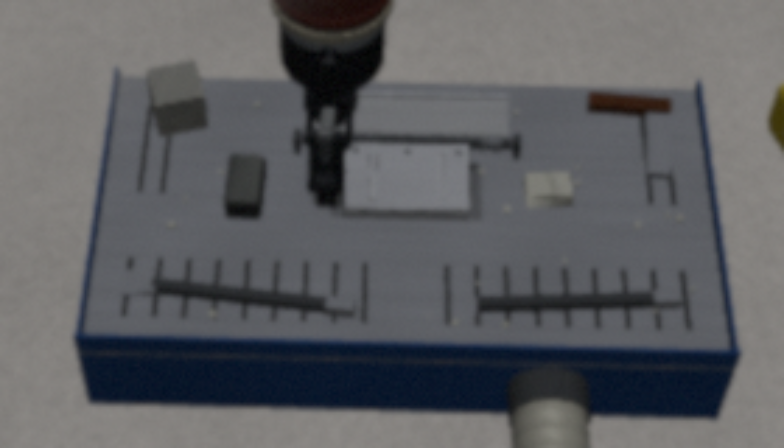

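Emit:
carry_out([
  {"x": 0.04, "y": -0.01, "z": -0.02},
  {"x": 0.04, "y": -0.02, "z": -0.02},
  {"x": 0.04, "y": -0.02, "z": -0.02},
  {"x": 0.04, "y": 0, "z": -0.02},
  {"x": 0, "y": 0, "z": 0},
])

```text
validation failed for argument at $.pl...
```

Emit:
carry_out([
  {"fingers": 0.085, "x": 0.04, "y": -0.01, "z": -0.02, "ax": 0, "ay": 0, "az": 0},
  {"fingers": 0.085, "x": 0.04, "y": -0.02, "z": -0.02, "ax": 0, "ay": 0, "az": 0},
  {"fingers": 0.085, "x": 0.04, "y": -0.01, "z": -0.02, "ax": 0, "ay": 0, "az": 0},
  {"fingers": 0.085, "x": 0.03, "y": 0, "z": -0.02, "ax": 0, "ay": 0, "az": 0},
])

```text
clock: 0.93
tool_pos: [0.6098, 0.1371, 0.2893]
tcp_rot: [0.713, 0.701, -0.005, -0.001]
contact_force: [1.1, 0.9, 1.1]
finger_gap: 0.995
```

```bash
python3 - <<'E'
from plant import *
import cv2,pickle
s=get_state();print(s['tool_pos'],s['tcp_rot'],s['clock'],abs(s['joint_velocities']).max())
c=calibration("wrist");im=get_image("wrist");cv2.imwrite("pics/wrist2.png",im[:,:,::-1])
s2=get_state();print(s2['tool_pos'])
pickle.dump((c,im,s),open("w2.pkl","wb"))
d=cut_out("wrist","offcut");print([(q['conf'],q['extent']) for q in d][:2])
if d: cv2.imwrite("off_mask.png",d[0]['mask'].astype('uint8')*255)
E
```

```text
[0.60975842 0.13706247 0.28927758] [ 7.13037363e-01  7.01105734e-01 -5.30093750e-03 -6.06807092e-04] 0.9333 0.6360954861929248
[0.61055441 0.14516002 0.29372446]
[(0.89, [247.0, 133.0, 38.0, 48.5])]
```

View pics/wrist2.png

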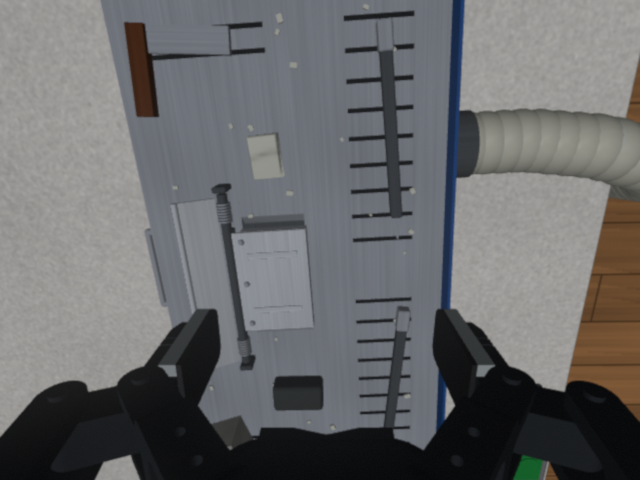

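```bash
python3 - <<'E'
from plant import *
import cv2,pickle
s=get_state();print(s['tool_pos'],s['tcp_rot'],s['clock'],abs(s['joint_velocities']).max())
c=calibration("wrist");im=get_image("wrist")
s2=get_state();print(s2['tool_pos'])
pickle.dump((c,im,s),open("w3.pkl","wb"))
cv2.imwrite("pics/w3a.png",cv2.resize(im[120:400,110:340,::-1],None,fx=2.1,fy=2.1,interpolation=cv2.INTER_CUBIC))
cv2.imwrite("pics/w3b.png",cv2.resize(im[110:250,150:340,::-1],None,fx=4,fy=4,interpolation=cv2.INTER_CUBIC))
d=cut_out("wrist","offcut");print([(q['conf'],q['extent']) for q in d][:2])
if d: cv2.imwrite("off_mask.png",d[0]['mask'].astype('uint8')*255)
E
```

```text
[0.61147352 0.14213817 0.29208385] [ 7.10324166e-01  7.03871890e-01 -1.98125702e-03 -1.26713131e-04] 1.0333 0.06867247399734706
[0.61177152 0.13819198 0.29021148]
[(0.6, [245.4, 139.3, 36.5, 45.2])]
```

View pics/w3a.png

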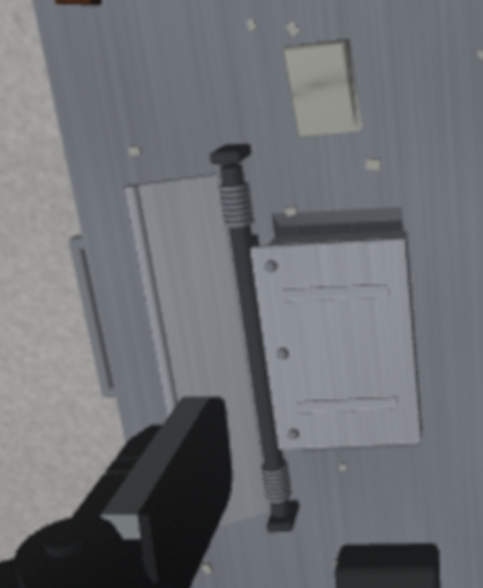

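View pics/w3b.png

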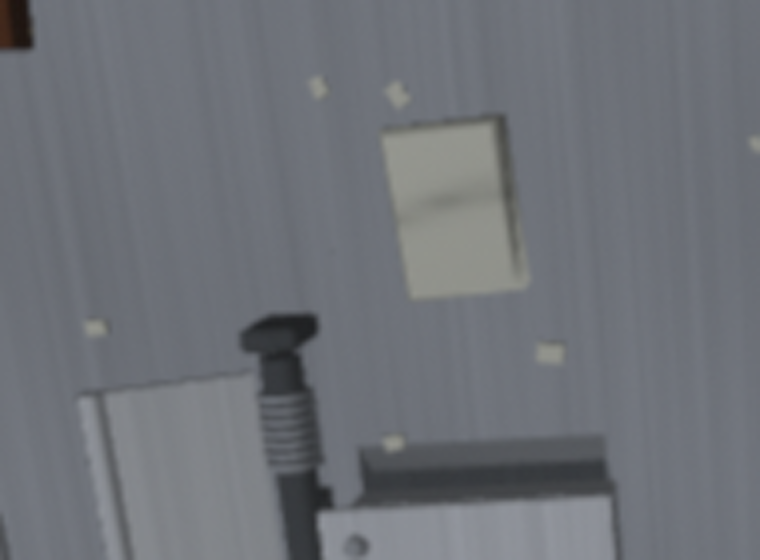

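Emit:
carry_out([
  {"fingers": 0.085, "x": 0, "y": 0, "z": 0, "ax": 0, "ay": 0, "az": 0},
  {"fingers": 0.085, "x": 0, "y": 0, "z": 0, "ax": 0, "ay": 0, "az": 0},
  {"fingers": 0.085, "x": 0, "y": 0, "z": 0, "ax": 0, "ay": 0, "az": 0},
  {"fingers": 0.085, "x": 0, "y": 0, "z": 0, "ax": 0, "ay": 0, "az": 0},
])

```text
clock: 1.47
tool_pos: [0.612, 0.1297, 0.2861]
tcp_rot: [0.715, 0.699, -0.007, 0.0]
contact_force: [0.3, 0.1, 1.1]
finger_gap: 0.995
```

```bash
python3 - <<'E'
from plant import *
import cv2,pickle
s=get_state();print(s['tool_pos'],s['tcp_rot'],s['clock'],abs(s['joint_velocities']).max())
c=calibration("wrist");im=get_image("wrist")
s2=get_state();print(s2['tool_pos'])
pickle.dump((c,im,s),open("w3.pkl","wb"))
cv2.imwrite("pics/w4a.png",cv2.resize(im[120:400,110:340,::-1],None,fx=2.1,fy=2.1,interpolation=cv2.INTER_CUBIC))
cv2.imwrite("pics/w4b.png",cv2.resize(im[110:250,150:340,::-1],None,fx=4,fy=4,interpolation=cv2.INTER_CUBIC))
d=cut_out("wrist","offcut");print([(q['conf'],q['extent']) for q in d][:2])
if d: cv2.imwrite("off_mask.png",d[0]['mask'].astype('uint8')*255)
E
```

```text
[0.61202281 0.12966623 0.28611653] [ 7.15092251e-01  6.98994639e-01 -7.03953461e-03  1.09395291e-04] 1.4667 0.014249250865618589
[0.61202854 0.1294248  0.286031  ]
[(0.66, [243.7, 126.4, 35.5, 48.3])]
```

View pics/w4a.png

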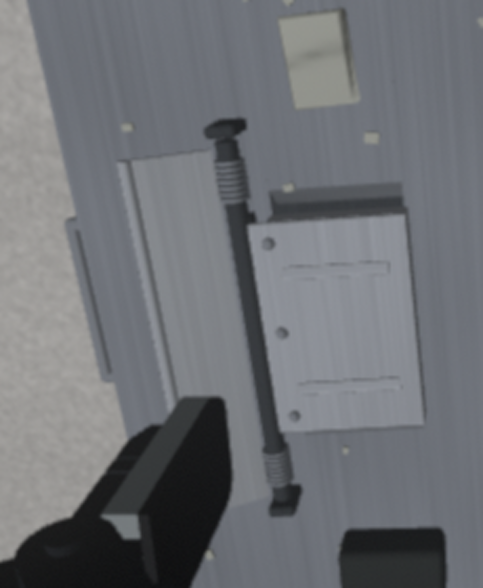

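View pics/w4b.png

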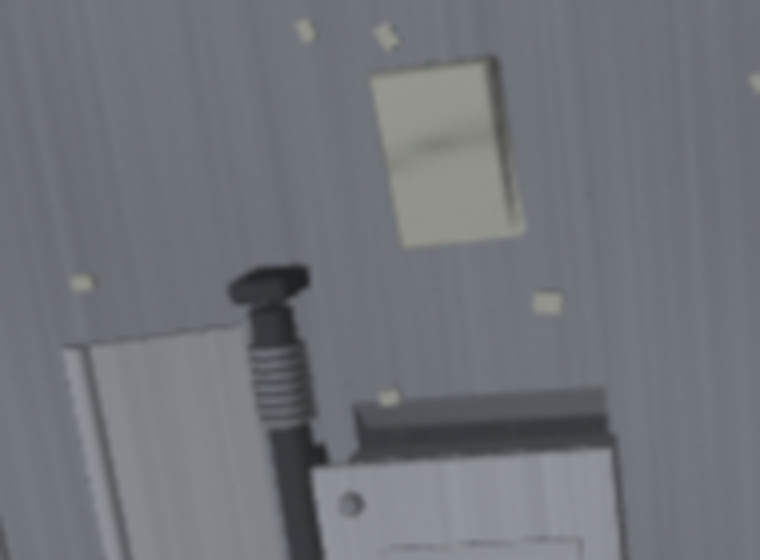

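```bash
cat > h.py <<'E'
import numpy as np,cv2,pickle
from scipy.optimize import least_squares
def proj(c,P):
    P=np.atleast_2d(P);T=c['pose'];q=(P-T[:3,3])@T[:3,:3]
    return np.c_[c['K'][0,2]+c['K'][0,0]*q[:,0]/-q[:,2], c['K'][1,2]+c['K'][1,1]*-q[:,1]/-q[:,2]]
def ray(c,uv,z):
    T=c['pose'];u,v=uv;K=c['K'];d=T[:3,:3]@np.array([(u-K[0,2])/K[0,0],-(v-K[1,2])/K[1,1],-1])
    t=(z-T[2,3])/d[2];return T[:3,3]+t*d
def b2w(p,P):
    P=np.atleast_2d(P);x,y,a=p;R=np.array([[np.cos(a),-np.sin(a)],[np.sin(a),np.cos(a)]])
    return np.c_[P[:,:2]@R.T+[x,y],P[:,2]]
def w2b(p,P):
    P=np.atleast_2d(P);x,y,a=p;R=np.array([[np.cos(a),-np.sin(a)],[np.sin(a),np.cos(a)]])
    return np.c_[(P[:,:2]-[x,y])@R,P[:,2]]
E
python3 - <<'E'
from h import *
c,im,s=pickle.load(open('w3.pkl','rb'))
B=np.array([[29,54.5,102],[29,-54.5,102],[-86.5,90,118.3],[-36,66,85],[27,66,85]])/1e3
A=lambda u,v:(110+u/2.1,120+v/2.1); Q=lambda u,v:(150+u/4,110+v/4)
U=np.array([Q(612,447),A(424,424),Q(66,347),Q(353,403),Q(604,388)])
f=lambda p:(proj(c,b2w(p,B))-U).ravel()
r=least_squares(f,[.65,0,0]);p=r.x;print(p,f(p).reshape(-1,2).round(1))
np.save('bench.npy',p)
for n,uv,z in [('o1',Q(371,74),.101),('o2',Q(492,58),.101),('o3',Q(524,232),.093),('o4',Q(403,247),.101),('brk',Q(270,280),.107)]:
    w=ray(c,uv,z);print(n,w.round(4),(w2b(p,w)*1e3).round(1))
# check corners of bench on other view
from plant import calibration
for n in('scene','side'):
    k=calibration(n);print(n,proj(k,b2w(p,np.array([[-130,-270,85],[-130,270,85],[170,270,85],[170,-270,85],[0,0,102]])/1e3)).round(0).tolist())
E
```

```text
[0.56141519 0.05967076 0.04819394] [[-0.5  0.2]
 [ 0.   0.5]
 [ 1.7  0.3]
 [-1.  -0.3]
 [-0.4 -0.8]]
o1 [0.5386 0.2018 0.101 ] [[-15.9 143.  101. ]]
o2 [0.5655 0.2045 0.101 ] [[ 11.1 144.5 101. ]]
o3 [0.5692 0.1655 0.093 ] [[ 12.9 105.4  93. ]]
o4 [0.5424 0.1638 0.101 ] [[-14.  104.9 101. ]]
brk [0.5129 0.1578 0.107 ] [[-43.8 100.4 107. ]]
scene [[241.0, 208.0], [449.0, 212.0], [463.0, 311.0], [227.0, 306.0], [345.0, 245.0]]
side [[380.0, 208.0], [326.0, 340.0], [187.0, 308.0], [283.0, 193.0], [307.0, 245.0]]
```

```bash
cat >> h.py <<'E'
from scipy.spatial.transform import Rotation as Ro
TIP=19.
def rep(s,tgt=None):
    """bench mm of TCP, thumb tip(-y), push tip(+y); yaw of jaws in bench; tgt=(x,y,z,yawdeg,tiltdeg): TCP bench mm"""
    p=np.load('bench.npy');R=Ro.from_quat(s['tcp_rot']).as_matrix();t=np.array(s['tool_pos'])
    f=lambda v:(w2b(p,t+R@(np.array(v)/1e3))[0]*1e3-[0,0,85]).round(1)
    yaw=np.degrees(np.arctan2(R[1,1],R[0,1])-p[2]);
    print('clk',round(s['clock'],2),'TCP',f([0,0,0]),'thumb',f([0,-49.5,TIP]),'push',f([0,49.5,TIP]),'yaw %.1f'%yaw,'tilt_y %.1f tilt_x %.1f'%tuple(np.degrees(np.arcsin(-R[2,[1,0]]))),'F',np.array(s['contact_force']).round(1),'gap',round(s['finger_gap'],3))
    if tgt is not None:
        x,y,z,yw,tl=tgt
        a=np.radians(yw)+p[2];tl=np.radians(tl)
        yv=np.array([np.cos(a)*np.cos(tl),np.sin(a)*np.cos(tl),-np.sin(tl)]);xv=np.array([-np.sin(a),np.cos(a),0]);zv=np.cross(xv,yv)
        Rt=np.c_[xv,yv,zv]
        w=b2w(p,np.array([x,y,z+85])/1e3)[0]
        print('   shift tool mm',(R.T@(w-t)*1e3).round(1),'rotvec deg',np.degrees(Ro.from_matrix(R.T@Rt).as_rotvec()).round(2))
E
python3 - <<'E'
from h import *
c,im,s=pickle.load(open('w3.pkl','rb'))
cv2.imwrite('pics/fing.png',cv2.resize(im[300:480,60:560,::-1],None,fx=1.6,fy=1.6))
rep(s,(-46,124,100,46,0))
p=np.load('bench.npy')
for uv in[(127,22),(157,117),(230,30),(230,55),(185,55)]:print((w2b(p,ray(pickle.load(open('w2.pkl','rb'))[0],uv,.09))*1e3).round(0))
E
```

```text
clk 1.47 TCP [ 53.9  67.5 201.1] thumb [  4.4  70.8 182.6] push [103.1  63.8 181.6] yaw -4.1 tilt_y 0.6 tilt_x 0.6 F [0.3 0.1 1.1] gap 0.995
   shift tool mm [  50.3 -102.7  101.6] rotvec deg [ -0.78   0.31 -50.06]
[[-108.  243.   90.]]
[[-98. 166.  90.]]
[[-21. 231.  90.]]
[[-24. 212.  90.]]
[[-63. 215.  90.]]
```

View pics/fing.png

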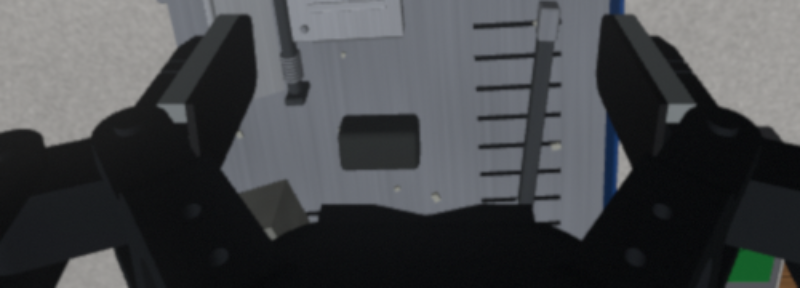

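```bash
python3 - <<'E'
from h import *
from plant import *
im=cv2.imread('pics/side0.png')
k=calibration('side')
P=np.array([[.6495-.0427,0,z] for z in(.196,.215,.245)]+[[.6495+.0427,0,z] for z in(.196,.215,.245)])
uv=proj(k,P);print(uv.round(0))
o=cv2.resize(im[110:200,220:340],None,fx=6,fy=6,interpolation=cv2.INTER_CUBIC)
for (u,v) in uv: cv2.circle(o,(int((u-220)*6),int((v-110)*6)),4,(0,255,0),-1)
cv2.imwrite('pics/s0f.png',o)
k=calibration('scene');im=cv2.imread('pics/scene0.png')
uv=proj(k,P);o=cv2.resize(im[180:270,270:370],None,fx=6,fy=6,interpolation=cv2.INTER_CUBIC)
for (u,v) in uv: cv2.circle(o,(int((u-270)*6),int((v-180)*6)),4,(0,255,0),-1)
cv2.imwrite('pics/sc0f.png',o)
c,im,s=pickle.load(open('w3.pkl','rb'))
R=Ro.from_quat(s['tcp_rot']).as_matrix()
T=c['pose'];print('cam in tool',R.T@(T[:3,3]-s['tool_pos']))
o=cv2.resize(im[280:460,100:300,::-1],None,fx=3,fy=3,interpolation=cv2.INTER_CUBIC)
for z in(-30,-15,0,19):
  for x in(-11,11):
    for y in (-42.7,-57):
      u,v=proj(c,np.array(s['tool_pos'])+R@(np.array([x,y,z])/1e3))[0]
      cv2.circle(o,(int((u-100)*3),int((v-280)*3)),4,(0,255-4*z-100,255 if x>0 else 0),-1)
      print(x,y,z,u.round(),v.round())
cv2.imwrite('pics/w3f.png',o)
E
```

```text
[[298. 197.]
 [298. 190.]
 [298. 179.]
 [267. 192.]
 [266. 185.]
 [265. 174.]]
cam in tool [ 7.99637040e-02  1.40197079e-04 -1.57912302e-01]
-11 -42.7 -30 219.0 357.0
-11 -57 -30 184.0 357.0
11 -42.7 -30 214.0 308.0
11 -57 -30 177.0 308.0
-11 -42.7 -15 229.0 337.0
-11 -57 -15 196.0 337.0
11 -42.7 -15 224.0 291.0
11 -57 -15 190.0 291.0
-11 -42.7 0 236.0 319.0
-11 -57 0 206.0 319.0
11 -42.7 0 233.0 277.0
11 -57 0 202.0 277.0
-11 -42.7 19 245.0 301.0
-11 -57 19 217.0 301.0
11 -42.7 19 242.0 262.0
11 -57 19 214.0 262.0
```

View pics/s0f.png

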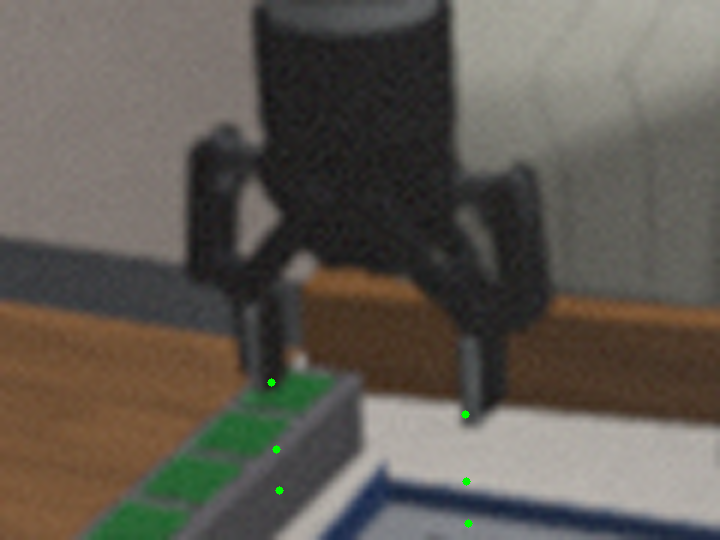

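View pics/w3f.png

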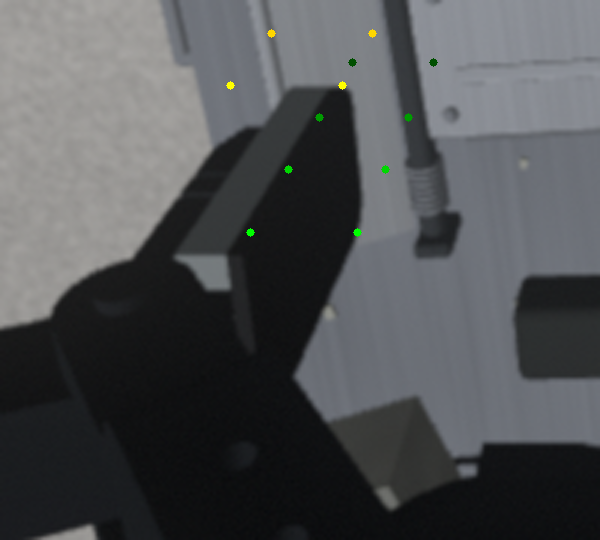

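Emit:
carry_out([
  {"fingers": 0.0854, "x": 0, "y": 0, "z": 0.012, "ax": 0, "ay": 0, "az": -7.1},
  {"fingers": 0.0854, "x": 0, "y": 0, "z": 0.012, "ax": 0, "ay": 0, "az": -7.1},
  {"fingers": 0.0854, "x": 0, "y": 0, "z": 0.012, "ax": 0, "ay": 0, "az": -7.1},
  {"fingers": 0.0854, "x": 0, "y": 0, "z": 0.012, "ax": 0, "ay": 0, "az": -7.1},
  {"fingers": 0.0854, "x": 0, "y": 0, "z": 0.012, "ax": 0, "ay": 0, "az": -7.1},
  {"fingers": 0.0854, "x": 0, "y": 0, "z": 0.012, "ax": 0, "ay": 0, "az": -7.1},
  {"fingers": 0.0854, "x": 0, "y": 0, "z": 0.0, "ax": 0, "ay": 0, "az": 0},
])

```text
clock: 2.15
tool_pos: [0.612, 0.1269, 0.2115]
tcp_rot: [0.406, 0.914, -0.006, -0.002]
contact_force: [-0.5, -0.3, -0.4]
finger_gap: 1.001
```

```bash
python3 - <<'E'
s=open('h.py').read()
s=s.replace("TIP=19.","TIP=-29.").replace("print('   shift tool mm',(R.T@(w-t)*1e3)","w=w-Rt@np.array([0,0,TIP/1e3]);print('   shift tool mm',(R.T@(w-t)*1e3)")
open('h.py','w').write(s)
E
cat > st.py <<'E'
import sys
from h import *
from plant import get_state
rep(get_state(),[float(v) for v in sys.argv[1:]] or None)
E
python3 st.py -46 124 70 46 0
```

```text
clk 2.15 TCP [ 53.8  64.7 126.5] thumb [ 15.7  33.6 156.1] push [ 92.4  96.3 154.8] yaw 39.3 tilt_y 0.7 tilt_x 0.1 F [-0.5 -0.3 -0.4] gap 1.001
   shift tool mm [109.2 -38.6  85.8] rotvec deg [-0.74  0.04 -6.72]
```

Emit:
carry_out([
  {"fingers": 0.0854, "x": 0.03, "y": -0.012, "z": 0.005, "ax": -0.7, "ay": 0, "az": -6.5},
  {"fingers": 0.0854, "x": 0.03, "y": -0.005, "z": 0.01, "ax": 0, "ay": 0, "az": 0},
  {"fingers": 0.0854, "x": 0.03, "y": -0.006, "z": 0.01, "ax": 0, "ay": 0, "az": 0},
  {"fingers": 0.0854, "x": 0.015, "y": -0.003, "z": 0.005, "ax": 0, "ay": 0, "az": 0},
  {"fingers": 0.0854, "x": 0, "y": 0, "z": 0.0, "ax": 0, "ay": 0, "az": 0},
  {"fingers": 0.0854, "x": 0, "y": 0, "z": 0.0, "ax": 0, "ay": 0, "az": 0},
])

```text
clock: 2.65
tool_pos: [0.5158, 0.1798, 0.1818]
tcp_rot: [0.364, 0.931, -0.0, 0.001]
contact_force: [0.5, -0.4, -0.5]
finger_gap: 1.001
```

```bash
python3 st.py -46 124 60 46 3
python3 - <<'E'
from plant import *
import cv2
im=get_image("side");cv2.imwrite("pics/side5.png",cv2.resize(im[120:350,180:430,::-1],None,fx=3,fy=2.6))
im=get_image("scene");cv2.imwrite("pics/scene5.png",cv2.resize(im[150:320,200:480,::-1],None,fx=2.8,fy=2.8))
E
```

```text
clk 2.65 TCP [-39.8 122.2  96.8] thumb [-75.2  87.6 125.8] push [ -4.5 156.9 125.8] yaw 44.5 tilt_y -0.0 tilt_x 0.1 F [ 0.5 -0.4 -0.5] gap 1.001
   shift tool mm [ 5.7 -4.7 65.8] rotvec deg [ 3.    0.06 -1.51]
```

View pics/side5.png

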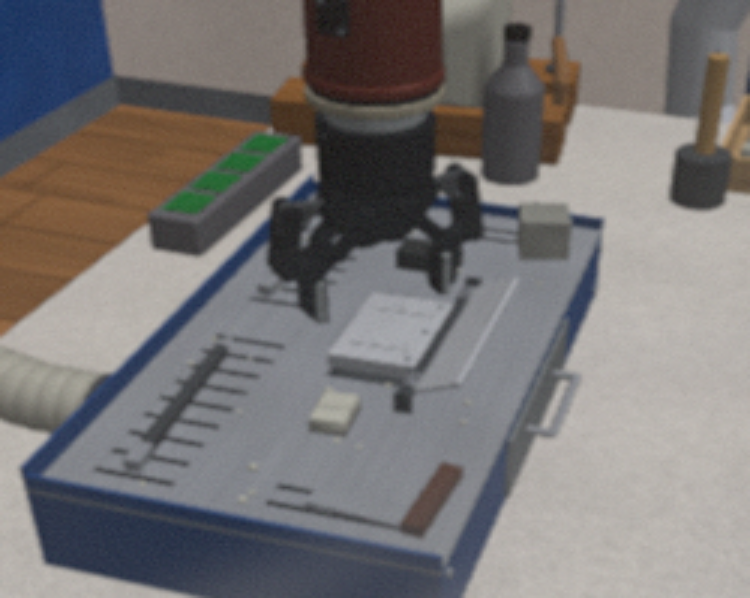

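View pics/scene5.png

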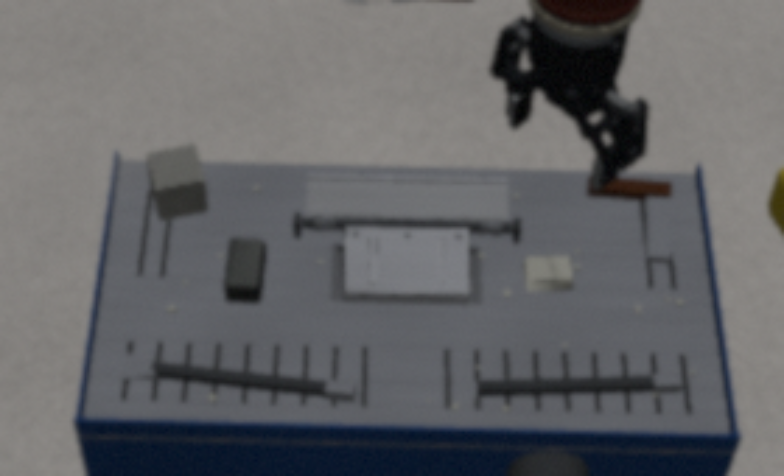

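Emit:
carry_out([
  {"fingers": 0.0854, "x": 0.003, "y": -0.003, "z": 0.02, "ax": 3, "ay": 0, "az": -1.5},
  {"fingers": 0.0854, "x": 0.003, "y": 0, "z": 0.02, "ax": 0, "ay": 0, "az": 0},
  {"fingers": 0.0854, "x": 0, "y": 0, "z": 0.02, "ax": 0, "ay": 0, "az": 0},
  {"fingers": 0.0854, "x": 0, "y": 0, "z": 0.015, "ax": 0, "ay": 0, "az": 0},
  {"fingers": 0.0854, "x": 0, "y": 0, "z": 0.0, "ax": 0, "ay": 0, "az": 0},
  {"fingers": 0.0854, "x": 0, "y": 0, "z": 0.0, "ax": 0, "ay": 0, "az": 0},
])

```text
clock: 3.25
tool_pos: [0.5179, 0.1747, 0.1087]
tcp_rot: [0.359, 0.933, -0.023, -0.005]
contact_force: [0.0, 0.5, 0.8]
finger_gap: 1.001
```

```bash
python3 st.py -46 124 30 46 3
python3 - <<'E'
from plant import *
import cv2
im=get_image("side");cv2.imwrite("pics/side6.png",cv2.resize(im[170:350,220:400,::-1],None,fx=3.3,fy=3.3))
im=get_image("wrist");cv2.imwrite("pics/wrist6.png",im[:,:,::-1])
E
```

```text
clk 3.25 TCP [-37.9 117.   23.7] thumb [-72.   83.1  55. ] push [ -2.2 153.2  50.3] yaw 45.1 tilt_y 2.7 tilt_x 0.4 F [0.  0.5 0.8] gap 1.001
   shift tool mm [10.8 -1.2 22.6] rotvec deg [ 0.3   0.35 -0.91]
```

View pics/side6.png

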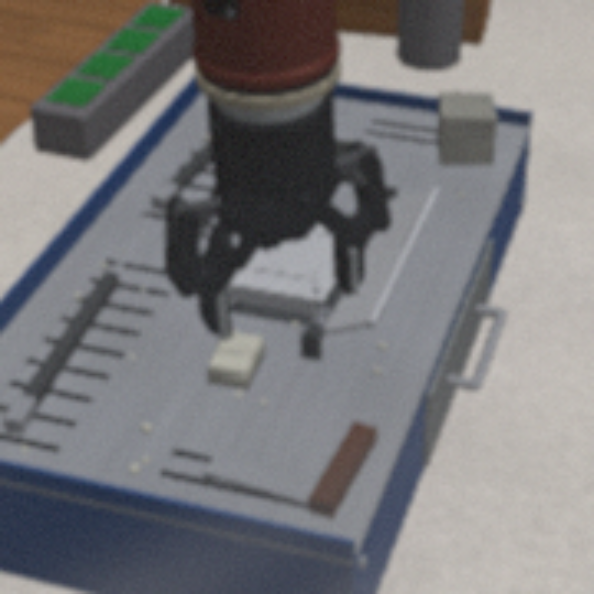

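View pics/wrist6.png

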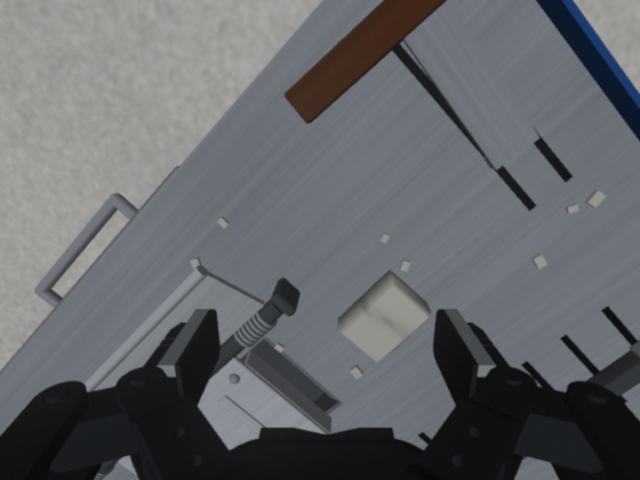

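Emit:
carry_out([
  {"fingers": 0.0854, "x": 0.007, "y": -0.001, "z": 0.003, "ax": 0.3, "ay": 0.3, "az": -0.9},
  {"fingers": 0.0854, "x": 0.004, "y": 0, "z": 0.003, "ax": 0, "ay": 0, "az": 0},
  {"fingers": 0.0854, "x": 0.0, "y": 0, "z": 0.003, "ax": 0, "ay": 0, "az": 0},
  {"fingers": 0.0854, "x": 0, "y": 0, "z": 0.0, "ax": 0, "ay": 0, "az": 0},
])

```text
clock: 3.68
tool_pos: [0.5102, 0.1824, 0.1029]
tcp_rot: [0.352, 0.936, -0.023, -0.007]
contact_force: [-0.7, -0.0, 0.0]
finger_gap: 0.998
```

```bash
python3 st.py -46 124 30 46 3; python3 - <<'E'
from plant import *
import cv2
im=get_image("wrist");cv2.imwrite("pics/wrist7.png",im[200:400,160:480,::-1].repeat(2,0).repeat(2,1))
E
```

```text
clk 3.68 TCP [-45.2 125.1  17.9] thumb [-78.7  90.6  49.2] push [-10.  161.7  44.5] yaw 46.0 tilt_y 2.7 tilt_x 0.2 F [-0.7 -0.   0. ] gap 0.998
   shift tool mm [-0.1 -2.  17. ] rotvec deg [0.28 0.17 0.03]
```

View pics/wrist7.png

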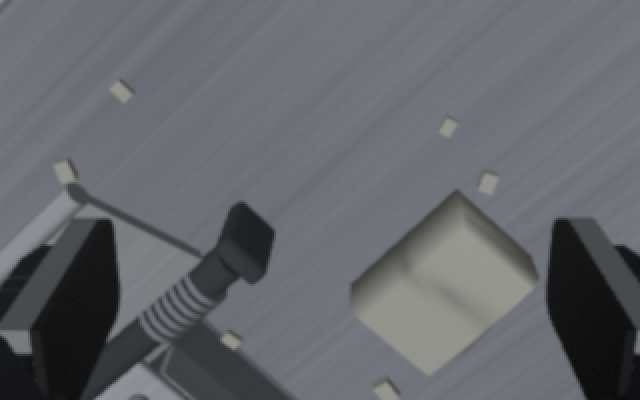

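Emit:
carry_out([
  {"fingers": 0.0854, "x": 0, "y": -0.002, "z": 0.008, "ax": 0.5, "ay": 0.1, "az": 0},
  {"fingers": 0.0854, "x": 0, "y": 0, "z": 0.008, "ax": 0.5, "ay": 0, "az": 0},
  {"fingers": 0.0854, "x": 0.0, "y": 0, "z": 0.008, "ax": 0, "ay": 0, "az": 0},
])

```text
clock: 3.98
tool_pos: [0.5094, 0.1805, 0.0799]
tcp_rot: [0.352, 0.936, -0.03, -0.009]
contact_force: [-2.4, 1.9, 8.3]
finger_gap: 1.001
```

```bash
python3 st.py -46 124 10 46 4
```

```text
clk 3.98 TCP [-46.2 123.2  -5.1] thumb [-79.3  89.   27. ] push [-10.7 160.1  20.8] yaw 46.0 tilt_y 3.6 tilt_x 0.2 F [-2.4  1.9  8.3] gap 1.001
   shift tool mm [ 0.5 -0.4 13.9] rotvec deg [0.42 0.19 0.03]
```

Emit:
carry_out([
  {"fingers": 0.0854, "x": 0, "y": 0, "z": 0.006, "ax": 0.2, "ay": 0, "az": 0},
  {"fingers": 0.0854, "x": 0, "y": 0, "z": 0.006, "ax": 0.2, "ay": 0, "az": 0},
  {"fingers": 0.0854, "x": 0.0, "y": 0, "z": 0.002, "ax": 0, "ay": 0, "az": 0},
])

```text
clock: 4.23
tool_pos: [0.508, 0.1799, 0.0638]
tcp_rot: [0.352, 0.935, -0.034, -0.012]
contact_force: [0.4, -0.3, 8.5]
finger_gap: 1.0
```

```bash
python3 st.py -46 124 7 46 4;  python3 - <<'E'
from plant import *
import cv2
im=get_image("side");cv2.imwrite("pics/side8.png",cv2.resize(im[170:350,220:400,::-1],None,fx=3.3,fy=3.3))
im=get_image("wrist");cv2.imwrite("pics/wrist8.png",im[:,:,::-1])
E
```

```text
clk 4.23 TCP [-47.5 122.7 -21.2] thumb [-80.4  88.7  11.3] push [-11.9 159.8   4.1] yaw 46.0 tilt_y 4.1 tilt_x 0.1 F [ 0.4 -0.3  8.5] gap 1.0
   shift tool mm [-0.2  0.   0.7] rotvec deg [-0.12  0.13  0.04]
```

View pics/side8.png

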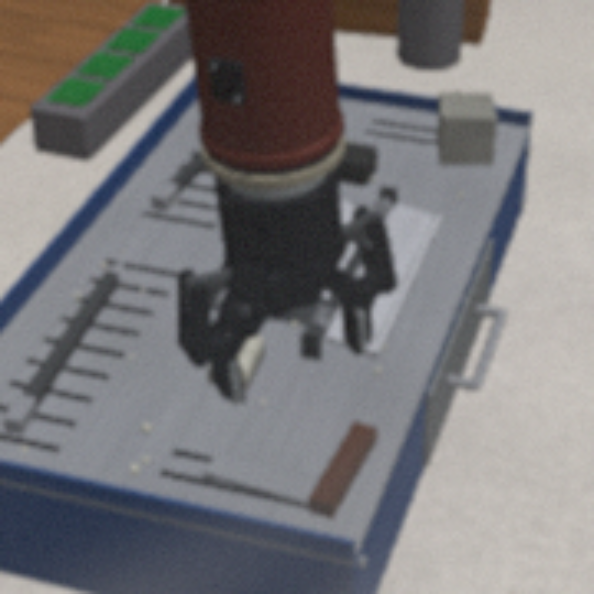

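View pics/wrist8.png

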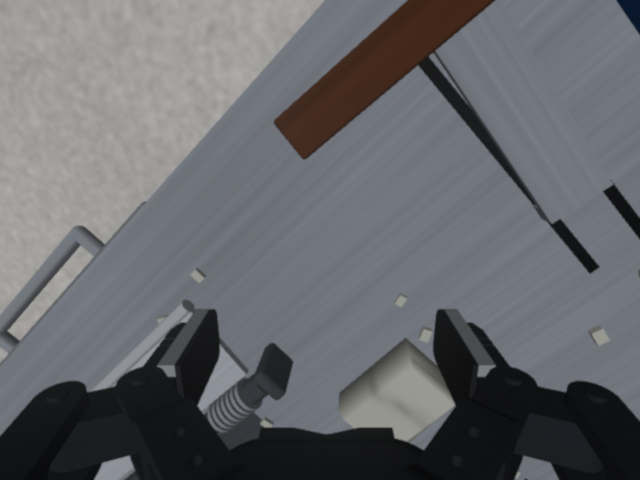

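Emit:
carry_out([
  {"fingers": 0.0854, "x": -0.003, "y": -0.003, "z": 0.001, "ax": 0, "ay": 0, "az": 0},
  {"fingers": 0.0854, "x": -0.003, "y": -0.003, "z": 0, "ax": 0, "ay": 0, "az": 0},
  {"fingers": 0.0854, "x": -0.003, "y": -0.003, "z": 0, "ax": 0, "ay": 0, "az": 0},
])

```text
clock: 4.58
tool_pos: [0.5087, 0.1721, 0.0634]
tcp_rot: [0.35, 0.936, -0.031, -0.012]
contact_force: [-2.6, 5.6, 7.0]
finger_gap: 1.001
```

```bash
cat > look.py <<'E'
import sys
from plant import *
from h import *
n=sys.argv[1]
rep(get_state(),[float(v) for v in sys.argv[2:]] or None)
a=get_image("side");b=get_image("wrist")
o=np.hstack([cv2.resize(a[190:350,230:390],(400,400)),cv2.resize(b[240:480,200:440],(400,400))])
cv2.imwrite(f"pics/l{n}.png",o[:,:,::-1])
E
python3 look.py 1 -48 106 6.5 40 3.5
```

```text
clk 4.58 TCP [-47.2 114.8 -21.6] thumb [-80.   80.6  10.7] push [-11.7 151.9   4. ] yaw 46.2 tilt_y 3.9 tilt_x -0.1 F [-2.6  5.6  7. ] gap 1.001
   shift tool mm [-5.4 -8.6  1.5] rotvec deg [-0.38  0.34  6.22]
```

View pics/l1.png

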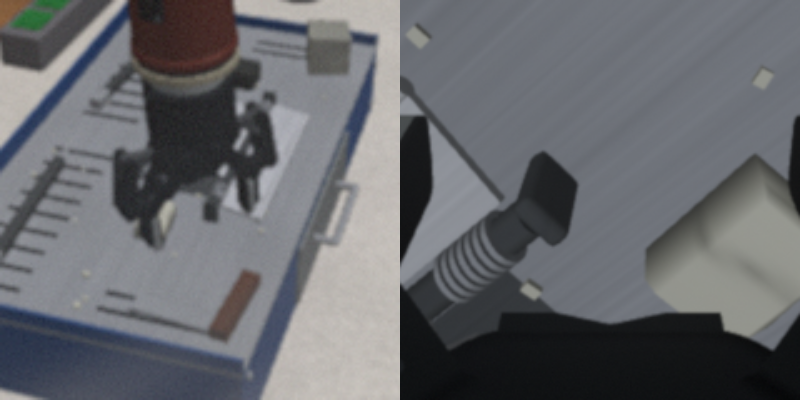

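Emit:
carry_out([
  {"fingers": 0.0854, "x": -0.003, "y": -0.004, "z": 0.0005, "ax": 0, "ay": 0, "az": 1},
  {"fingers": 0.0854, "x": -0.003, "y": -0.004, "z": 0.0005, "ax": 0, "ay": 0, "az": 2.5},
  {"fingers": 0.0854, "x": -0.003, "y": -0.003, "z": 0.0005, "ax": 0, "ay": 0, "az": 2.5},
])

```text
clock: 4.93
tool_pos: [0.5094, 0.1622, 0.0633]
tcp_rot: [0.398, 0.917, -0.029, -0.01]
contact_force: [0.1, 4.2, 7.0]
finger_gap: 1.003
```

```bash
python3 look.py 2 -46 98 6.5 35 3.5
```

```text
clk 4.93 TCP [-47.  104.9 -21.7] thumb [-83.5  74.2  10.2] push [ -8.1 138.1   4.2] yaw 40.3 tilt_y 3.5 tilt_x 0.3 F [0.1 4.2 7. ] gap 1.003
   shift tool mm [-5.7 -5.4  1.1] rotvec deg [0.02 0.6  5.25]
```

View pics/l2.png

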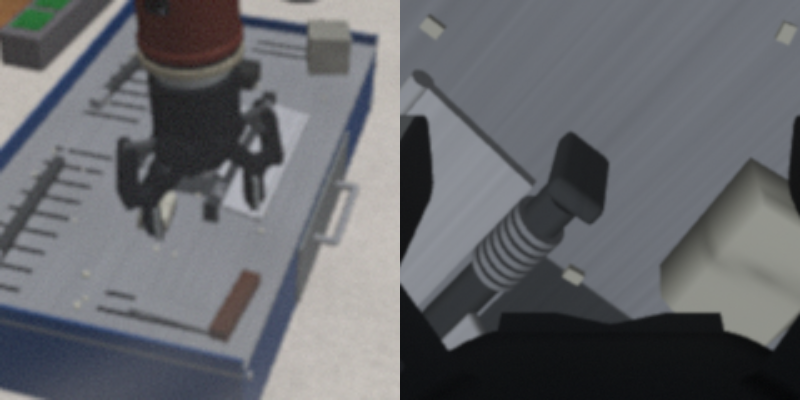

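Emit:
carry_out([
  {"fingers": 0.0854, "x": -0.003, "y": -0.003, "z": 0.001, "ax": -0.2, "ay": 0, "az": 2},
  {"fingers": 0.0854, "x": -0.003, "y": -0.003, "z": 0.001, "ax": -0.2, "ay": 0, "az": 2},
  {"fingers": 0.0854, "x": -0.003, "y": -0.002, "z": 0.001, "ax": -0.2, "ay": 0, "az": 2},
])

```text
clock: 5.28
tool_pos: [0.5111, 0.1544, 0.0615]
tcp_rot: [0.446, 0.895, -0.021, -0.005]
contact_force: [-0.2, 5.0, 7.4]
finger_gap: 0.999
```

```bash
python3 look.py 3 -44 92 5.5 30 3
```

```text
clk 5.28 TCP [-45.7  97.  -23.5] thumb [-85.7  70.1   7.6] push [ -3.9 125.8   3.4] yaw 34.2 tilt_y 2.4 tilt_x 0.5 F [-0.2  5.   7.4] gap 0.999
   shift tool mm [-5.  -3.   0.2] rotvec deg [0.58 0.72 4.23]
```

View pics/l3.png

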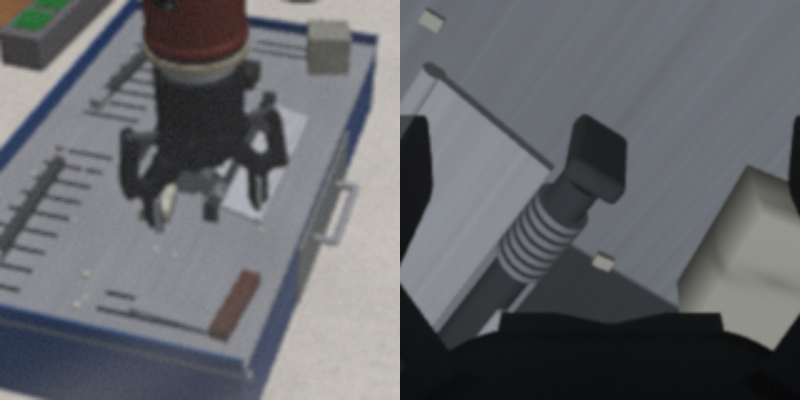

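```bash
python3 - <<'E'
from h import *
from plant import *
c=calibration('wrist');p=np.load('bench.npy')
for uv in[(410,339),(370,411)]:
  for z in (.101,.095): print((w2b(p,ray(c,uv,z))*1e3).round(1))
E
```

```text
[[-21.3 118.7 101. ]]
[[-18.  116.2  95. ]]
[[-13.7  84.2 101. ]]
[[-10.   79.9  95. ]]
```

```bash
python3 st.py -42 84.5 5 22 2.5
```

```text
clk 5.38 TCP [-45.9  96.4 -23.7] thumb [-85.9  69.5   7.5] push [ -4.1 125.1   3.2] yaw 34.2 tilt_y 2.5 tilt_x 0.5 F [-0.1  4.   7.2] gap 1.002
   shift tool mm [-11.8  -4.7   0.6] rotvec deg [ 0.07  1.05 12.18]
```

Emit:
carry_out([
  {"fingers": 0.0854, "x": -0.003, "y": -0.001, "z": 0.0005, "ax": 0, "ay": 0.3, "az": 3},
  {"fingers": 0.0854, "x": -0.003, "y": 0, "z": 0.0005, "ax": 0, "ay": 0.3, "az": 3},
  {"fingers": 0.0854, "x": -0.003, "y": 0, "z": 0.0005, "ax": 0, "ay": 0.3, "az": 3},
])

```text
clock: 5.63
tool_pos: [0.5158, 0.1491, 0.0602]
tcp_rot: [0.516, 0.856, -0.016, -0.011]
contact_force: [-2.7, 3.0, 6.0]
finger_gap: 1.001
```

```bash
python3 look.py 4 -42 84.5 5 22 2.5
```

```text
clk 5.63 TCP [-41.3  91.5 -24.8] thumb [-85.   70.9   6.1] push [  4.6 112.9   2.3] yaw 25.1 tilt_y 2.2 tilt_x -0.1 F [-2.7  3.   6. ] gap 1.001
   shift tool mm [-6.  -4.9 -0.6] rotvec deg [0.25 0.01 3.12]
```

View pics/l4.png

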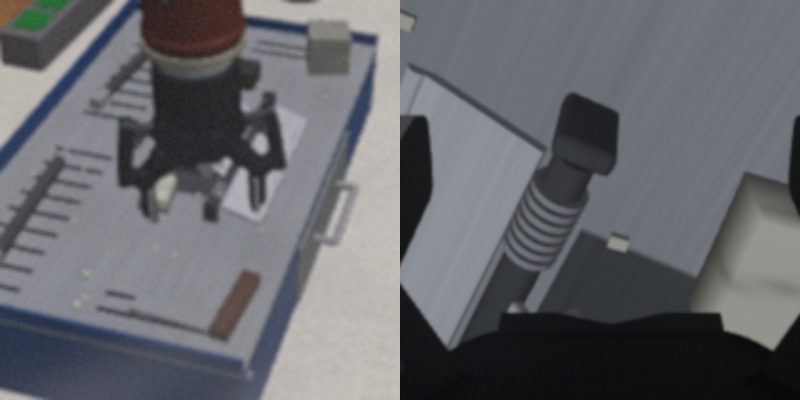

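Emit:
carry_out([
  {"fingers": 0.0854, "x": -0.004, "y": -0.003, "z": -0.0003, "ax": 0, "ay": 0, "az": 1},
  {"fingers": 0.0854, "x": -0.004, "y": -0.003, "z": 0, "ax": 0, "ay": 0, "az": 1},
  {"fingers": 0.0854, "x": -0.004, "y": -0.002, "z": 0, "ax": 0, "ay": 0, "az": 1},
])

```text
clock: 5.98
tool_pos: [0.5144, 0.1387, 0.0602]
tcp_rot: [0.538, 0.843, -0.014, -0.012]
contact_force: [-0.4, 5.4, 5.6]
finger_gap: 0.997
```

```bash
python3 look.py 5 -42 75 5 18 2; python3 - <<'E'
from plant import *
import cv2
im=get_image("scene");cv2.imwrite("pics/scene9.png",cv2.resize(im[150:320,260:460,::-1],None,fx=4,fy=3.5))
E
```

```text
clk 5.98 TCP [-43.1  81.2 -24.8] thumb [-87.9  62.8   6.1] push [  3.7 100.1   2.4] yaw 22.1 tilt_y 2.1 tilt_x -0.2 F [-0.4  5.4  5.6] gap 0.997
   shift tool mm [-6.1 -2.3 -0.7] rotvec deg [-0.12 -0.07  4.13]
```

View pics/l5.png

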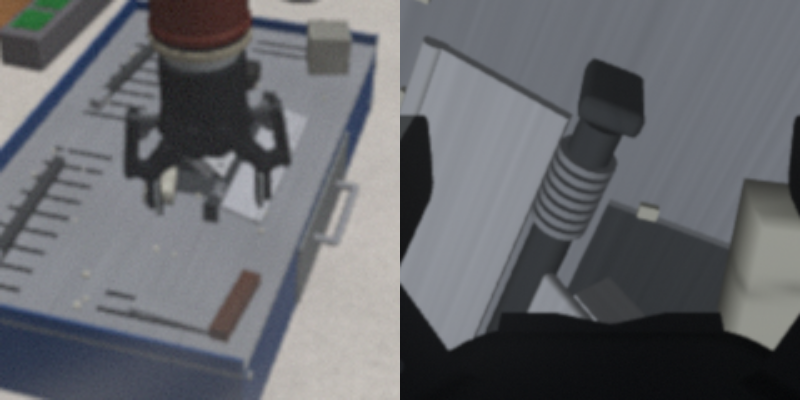

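View pics/scene9.png

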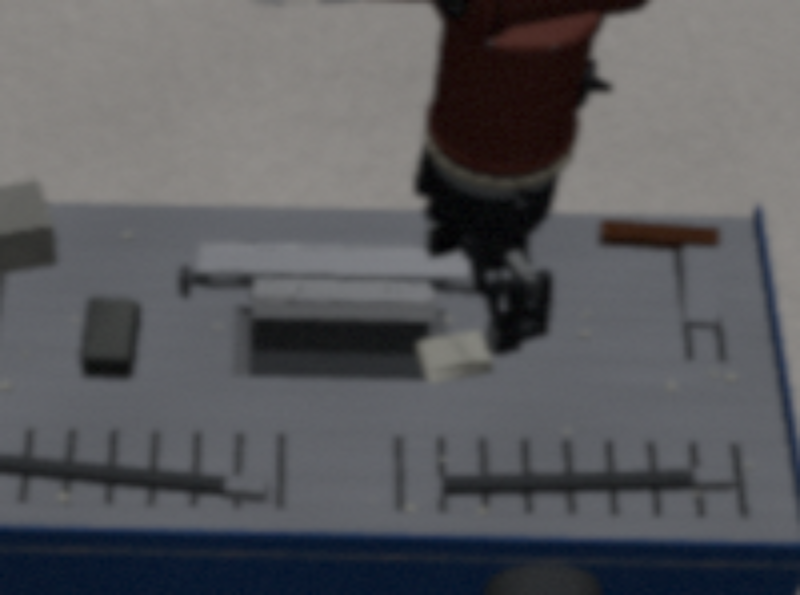

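```bash
python3 - <<'E'
from h import *
from plant import *
import cv2
im=get_image("scene");cv2.imwrite("pics/scene10.png",cv2.resize(im[220:265,315:395,::-1],None,fx=10,fy=10,interpolation=cv2.INTER_CUBIC))
d=cut_out('scene','offcut');print([(q['conf'],q['extent']) for q in d])
c=calibration('scene');p=np.load('bench.npy')
print(proj(c,b2w(p,np.array([[27,56,85],[27,66,85],[-36,66,85],[27,-56,85]])/1e3)))
if d:
  r=cv2.minAreaRect(np.argwhere(d[0]['mask'])[:,::-1].astype('float32'));print(r)
  for q in cv2.boxPoints(r): print(q,(w2b(p,ray(c,q,.097))*1e3).round(1))
E
```

```text
[(0.46, [364.8, 245.6, 20.3, 12.6])]
[[367.85837113 258.87979576]
 [371.9628005  258.96644202]
 [371.23680272 238.66120518]
 [321.9226799  257.91007365]]
((372.5, 251.5), (13.0, 17.0), 90.0)
[364. 245.] [[-6.2 46.6 97. ]]
[381. 245.] [[-7.3 88.3 97. ]]
[381. 258.] [[32.4 86.8 97. ]]
[364. 258.] [[33.4 45.7 97. ]]
```

View pics/scene10.png

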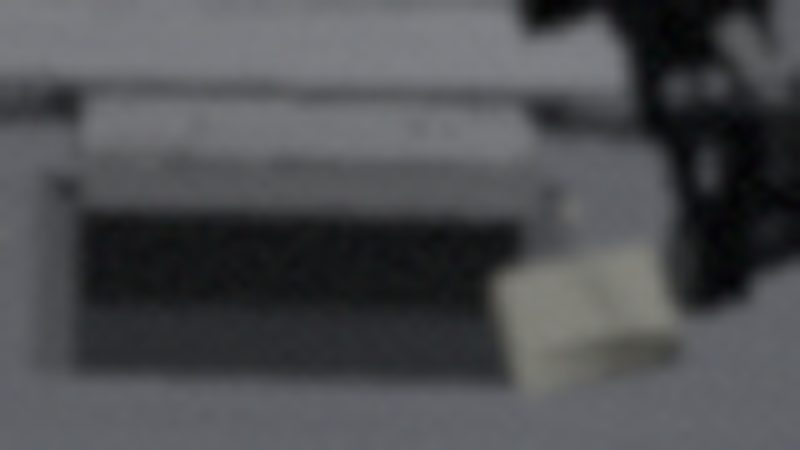

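```bash
python3 st.py -33.5 93.5 5.6 12 2.5;python3 st.py -38 90 5.6 20 2.3
```

```text
clk 6.23 TCP [-43.2  80.5 -24.9] thumb [-88.   62.2   5.9] push [ 3.6 99.5  2.2] yaw 22.2 tilt_y 2.2 tilt_x -0.2 F [-1.4  1.7  5.2] gap 1.003
   shift tool mm [ 8.6 12.6 -2. ] rotvec deg [ 0.32  0.23 10.14]
clk 6.23 TCP [-43.2  80.5 -24.9] thumb [-88.   62.2   5.9] push [ 3.6 99.5  2.2] yaw 22.2 tilt_y 2.2 tilt_x -0.2 F [-1.4  1.7  5.2] gap 1.003
   shift tool mm [ 6.9  7.2 -1.8] rotvec deg [ 0.14 -0.1   2.15]
```

Emit:
carry_out([
  {"fingers": 0.0854, "x": 0.005, "y": 0.002, "z": -0.0005, "ax": 0, "ay": 0, "az": 0},
  {"fingers": 0.0854, "x": 0.006, "y": 0.003, "z": -0.0005, "ax": 0, "ay": 0, "az": 0},
  {"fingers": 0.0854, "x": 0.001, "y": 0.004, "z": -0.0005, "ax": 0.1, "ay": 0, "az": 3},
  {"fingers": 0.0854, "x": 0.001, "y": 0.003, "z": -0.0003, "ax": 0.1, "ay": 0, "az": 3},
])

```text
clock: 6.57
tool_pos: [0.518, 0.15, 0.059]
tcp_rot: [0.583, 0.812, -0.022, -0.012]
contact_force: [-2.1, -4.6, 5.7]
finger_gap: 0.998
```

```bash
python3 st.py -33.5 93.5 5.6 12 2.5; python3 - <<'E'
from plant import *
import cv2
im=get_image("scene");cv2.imwrite("pics/scene11.png",cv2.resize(im[220:265,315:395,::-1],None,fx=10,fy=10,interpolation=cv2.INTER_CUBIC))
E
```

```text
clk 6.57 TCP [-39.1  92.3 -26. ] thumb [-85.3  79.3   5.4] push [  9.8 106.4   0.5] yaw 15.9 tilt_y 2.8 tilt_x 0.3 F [-2.1 -4.6  5.7] gap 0.998
   shift tool mm [-0.3  4.3 -2.8] rotvec deg [-0.31  0.53  3.89]
```

View pics/scene11.png

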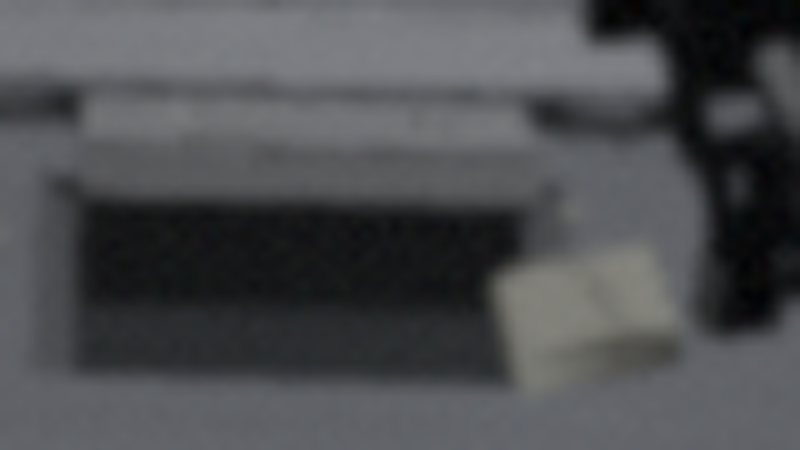

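Emit:
carry_out([
  {"fingers": 0.0854, "x": 0, "y": 0.004, "z": -0.002, "ax": -0.2, "ay": 0.2, "az": 2},
  {"fingers": 0.0854, "x": -0.001, "y": 0.003, "z": -0.001, "ax": 0, "ay": 0.2, "az": 2},
  {"fingers": 0.0854, "x": -0.002, "y": 0.001, "z": 0, "ax": 0, "ay": 0, "az": 0},
])

```text
clock: 6.87
tool_pos: [0.5227, 0.1492, 0.0589]
tcp_rot: [0.614, 0.789, -0.023, -0.016]
contact_force: [-9.9, 6.8, 17.1]
finger_gap: 0.996
```

```bash
python3 st.py -33.5 83.5 5.6 12 2.5; python3 - <<'E'
from plant import *
import cv2
im=get_image("scene");cv2.imwrite("pics/scene12.png",cv2.resize(im[220:265,315:395,::-1],None,fx=10,fy=10,interpolation=cv2.INTER_CUBIC))
E
```

```text
clk 6.87 TCP [-34.4  91.3 -26.1] thumb [-81.2  81.8   5.6] push [1.560e+01 1.015e+02 1.000e-01] yaw 11.5 tilt_y 3.2 tilt_x 0.2 F [-9.9  6.8 17.1] gap 0.996
   shift tool mm [-7.8 -2.1 -2.6] rotvec deg [-0.67  0.13 -0.54]
```

View pics/scene12.png

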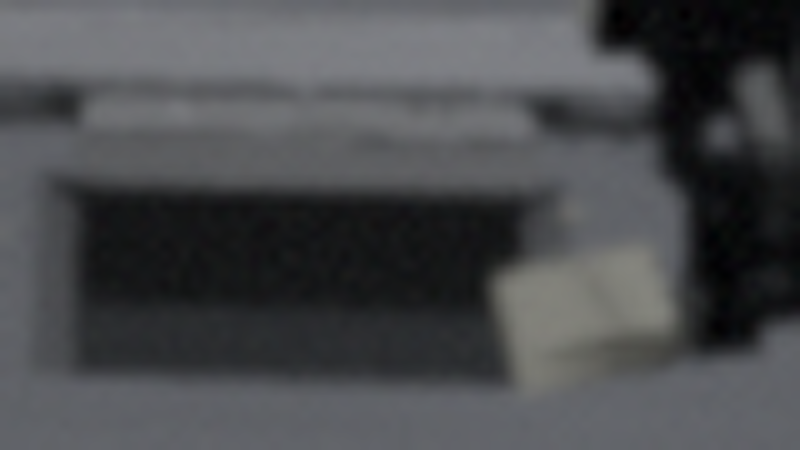

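Emit:
carry_out([
  {"fingers": 0.0854, "x": 0, "y": 0, "z": -0.003, "ax": -0.4, "ay": 0, "az": 0},
  {"fingers": 0.0854, "x": -0.003, "y": -0.001, "z": -0.001, "ax": -0.2, "ay": 0, "az": 0},
  {"fingers": 0.0854, "x": -0.004, "y": -0.001, "z": 0, "ax": 0, "ay": 0, "az": 0},
])

```text
clock: 7.17
tool_pos: [0.5216, 0.1455, 0.0623]
tcp_rot: [0.612, 0.79, -0.018, -0.014]
contact_force: [-1.1, 4.8, 5.7]
finger_gap: 0.999
```

```bash
python3 st.py -33.5 80 5.6 12 2.5; python3 - <<'E'
from plant import *
import cv2
im=get_image("scene");cv2.imwrite("pics/scene13.png",cv2.resize(im[220:265,315:395,::-1],None,fx=10,fy=10,interpolation=cv2.INTER_CUBIC))
E
```

```text
clk 7.17 TCP [-35.7  87.6 -22.7] thumb [-82.8  77.8   8.5] push [14.1 97.9  3.9] yaw 11.7 tilt_y 2.6 tilt_x -0.1 F [-1.1  4.8  5.7] gap 0.999
   shift tool mm [-7.9 -0.7  0.7] rotvec deg [-0.14 -0.07 -0.27]
```

View pics/scene13.png

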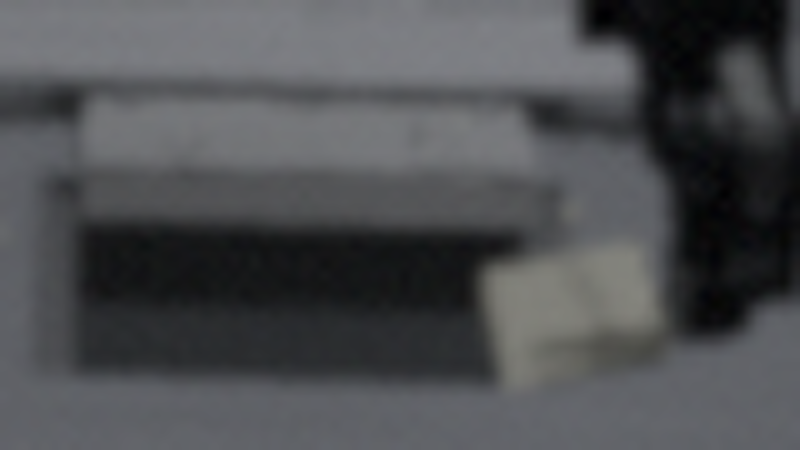

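Emit:
carry_out([
  {"fingers": 0.0854, "x": -0.003, "y": 0.002, "z": 0.0005, "ax": 0, "ay": 0, "az": 0},
  {"fingers": 0.0854, "x": -0.004, "y": 0, "z": 0.0005, "ax": 0, "ay": 0, "az": 0},
  {"fingers": 0.0854, "x": -0.003, "y": 0, "z": 0, "ax": 0, "ay": 0, "az": 0},
])

```text
clock: 7.47
tool_pos: [0.5239, 0.1406, 0.0605]
tcp_rot: [0.611, 0.791, -0.017, -0.017]
contact_force: [-2.1, 5.1, 5.7]
finger_gap: 1.0
```

```bash
python3 st.py -33.5 73 5.6 12 2.5; python3 - <<'E'
from plant import *
import cv2
im=get_image("scene");cv2.imwrite("pics/scene14.png",cv2.resize(im[220:265,315:395,::-1],None,fx=10,fy=10,interpolation=cv2.INTER_CUBIC))
E
```

```text
clk 7.47 TCP [-33.6  82.6 -24.5] thumb [-80.6  72.5   6.8] push [16.2 92.9  2.1] yaw 11.9 tilt_y 2.8 tilt_x -0.4 F [-2.1  5.1  5.7] gap 1.0
   shift tool mm [-9.4 -3.2 -1.1] rotvec deg [-0.26 -0.38 -0.08]
```

View pics/scene14.png

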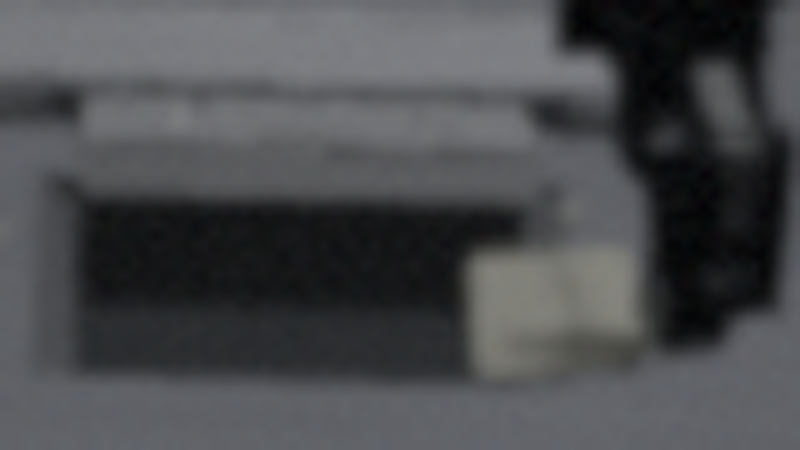

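Emit:
carry_out([
  {"fingers": 0.0854, "x": -0.003, "y": -0.002, "z": -0.0005, "ax": 0, "ay": 0.2, "az": 0},
  {"fingers": 0.0854, "x": -0.004, "y": -0.001, "z": 0, "ax": 0, "ay": 0.2, "az": 0},
  {"fingers": 0.0854, "x": -0.004, "y": -0.001, "z": 0, "ax": 0, "ay": 0, "az": 0},
])

```text
clock: 7.77
tool_pos: [0.5225, 0.1339, 0.0608]
tcp_rot: [0.609, 0.792, -0.013, -0.022]
contact_force: [-0.7, 4.4, 6.1]
finger_gap: 1.001
```

```bash
python3 st.py -33.5 66 5.6 12 2.5; python3 - <<'E'
from plant import *
import cv2
im=get_image("scene");cv2.imwrite("pics/scene15.png",cv2.resize(im[220:265,315:395,::-1],None,fx=10,fy=10,interpolation=cv2.INTER_CUBIC))
E
```

```text
clk 7.77 TCP [-35.3  76.  -24.2] thumb [-82.1  65.3   7.1] push [14.5 86.1  2.4] yaw 12.2 tilt_y 2.7 tilt_x -1.1 F [-0.7  4.4  6.1] gap 1.001
   shift tool mm [-10.1  -1.7  -1. ] rotvec deg [-0.19 -1.09  0.15]
```

View pics/scene15.png

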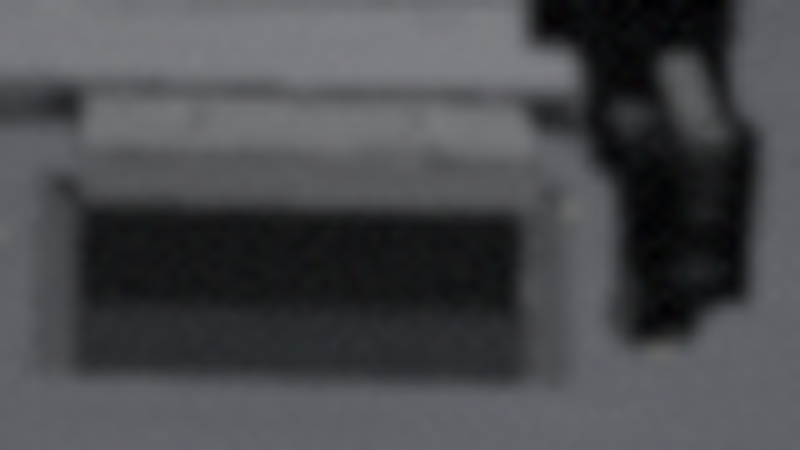

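The offcut has dropped: the mouth is clear and nothing lies on the deck next to the pusher. I'll release slowly.

Emit:
carry_out([
  {"fingers": 0.0854, "x": 0.002, "y": 0, "z": -0.006, "ax": 0, "ay": 0, "az": 0},
  {"fingers": 0.0854, "x": 0.001, "y": 0, "z": -0.008, "ax": 0, "ay": 0, "az": 0},
  {"fingers": 0.0854, "x": 0, "y": 0, "z": -0.01, "ax": 0, "ay": 0, "az": 0},
  {"fingers": 0.0854, "x": 0, "y": 0, "z": -0.015, "ax": 0, "ay": 0, "az": 0},
  {"fingers": 0.0854, "x": 0, "y": 0, "z": -0.02, "ax": 0, "ay": 0, "az": 0},
  {"fingers": 0.0854, "x": 0, "y": 0, "z": -0.03, "ax": 0, "ay": 0, "az": 0},
  {"fingers": 0.0854, "x": 0.02, "y": -0.01, "z": -0.03, "ax": 0, "ay": 0, "az": 0},
  {"fingers": 0.0854, "x": 0.03, "y": -0.02, "z": -0.03, "ax": 0, "ay": 0, "az": 0},
  {"fingers": 0.0854, "x": 0.03, "y": -0.02, "z": -0.02, "ax": 0, "ay": 0, "az": 0},
  {"fingers": 0.0854, "x": 0, "y": 0, "z": 0, "ax": 0, "ay": 0, "az": 0},
  {"fingers": 0.0854, "x": 0, "y": 0, "z": 0, "ax": 0, "ay": 0, "az": 0},
  {"fingers": 0.0854, "x": 0, "y": 0, "z": 0, "ax": 0, "ay": 0, "az": 0},
])

```text
clock: 8.82
tool_pos: [0.4607, 0.1998, 0.2427]
tcp_rot: [0.61, 0.792, -0.013, -0.022]
contact_force: [0.5, 0.4, 0.2]
finger_gap: 1.001
```

```bash
python3 st.py; python3 - <<'E'
from plant import *
import cv2
im=get_image("scene");cv2.imwrite("pics/scene16.png",cv2.resize(im[150:340,200:480,::-1],None,fx=2.8,fy=2.8))
im=get_image("side");cv2.imwrite("pics/side16.png",cv2.resize(im[150:370,170:410,::-1],None,fx=2.7,fy=2.7))
print([(d['conf'],d['extent']) for d in search_frame("side","offcut")])
im=get_image("wrist");cv2.imwrite("pics/wrist16.png",im[:,:,::-1])
E
```

```text
clk 8.82 TCP [-93.9 144.8 157.7] thumb [-140.8  134.2  189. ] push [-44.1 155.  184.3] yaw 12.1 tilt_y 2.7 tilt_x -1.0 F [0.5 0.4 0.2] gap 1.001
[]
```

View pics/scene16.png

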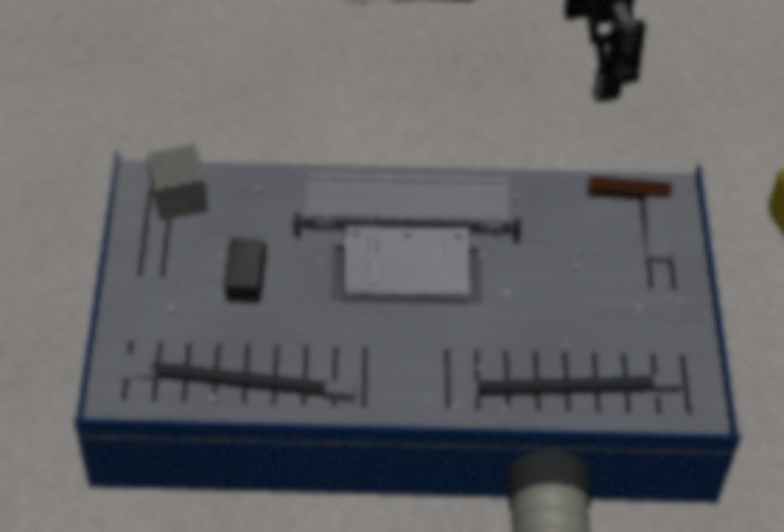

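View pics/side16.png

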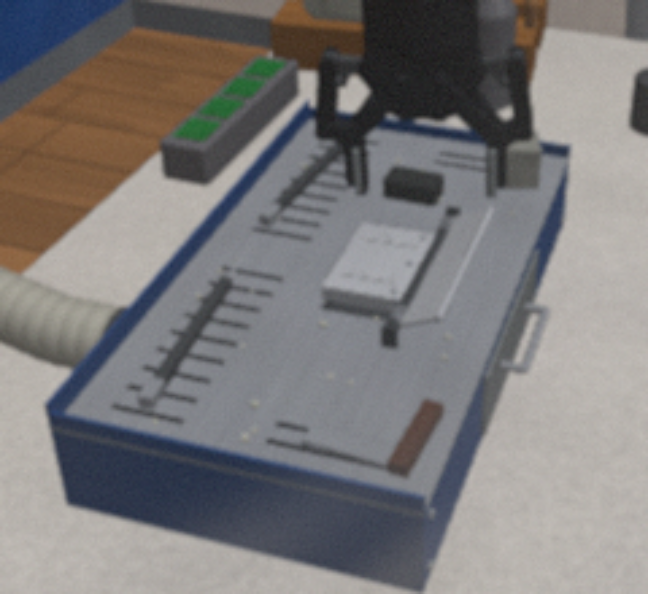

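View pics/wrist16.png

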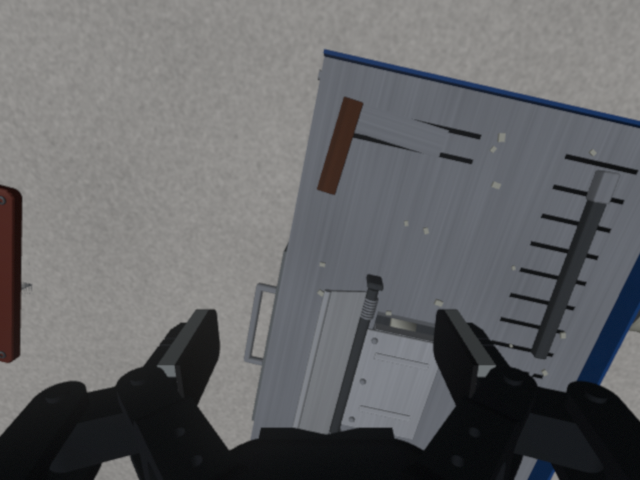

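```bash
python3 - <<'E'
from h import *
from plant import *
im=cv2.imread('pics/wrist16.png');cv2.imwrite('pics/z16.png',cv2.resize(im[290:360,350:450],None,fx=7,fy=7,interpolation=cv2.INTER_CUBIC))
c=calibration('wrist');p=np.load('bench.npy')
for uv in[(390,318),(418,325)]:
  for z in (.085,.06,.019,.003): print(uv,z,(w2b(p,ray(c,uv,z))*1e3).round(1))
E
```

```text
(390, 318) 0.085 [[-22.8  61.7  85. ]]
(390, 318) 0.06 [[-16.6  49.1  60. ]]
(390, 318) 0.019 [[-6.3 28.4 19. ]]
(390, 318) 0.003 [[-2.3 20.4  3. ]]
(418, 325) 0.085 [[ 4.4 60.7 85. ]]
(418, 325) 0.06 [[12.8 48.  60. ]]
(418, 325) 0.019 [[26.5 27.2 19. ]]
(418, 325) 0.003 [[31.9 19.1  3. ]]
```

View pics/z16.png

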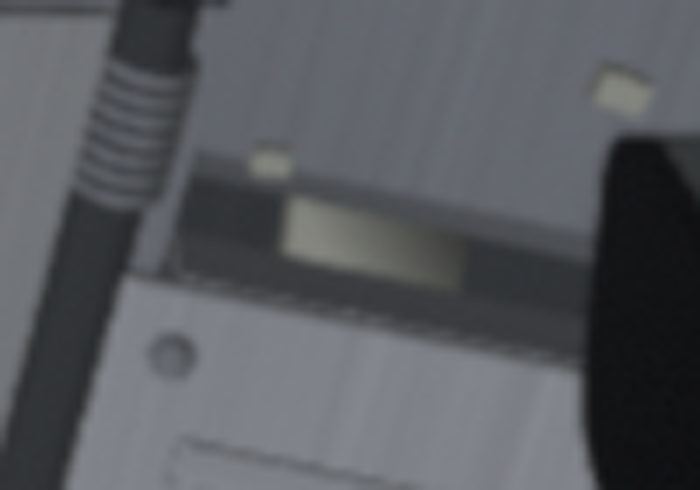

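Emit:
carry_out([
  {"fingers": 0.0854, "x": 0.03, "y": 0.0, "z": -0.01, "ax": 0, "ay": 0, "az": 0},
  {"fingers": 0.0854, "x": 0.03, "y": 0.02, "z": -0.01, "ax": 0, "ay": 0, "az": 0},
  {"fingers": 0.0854, "x": 0.03, "y": 0.02, "z": 0, "ax": 0, "ay": 0, "az": 0},
  {"fingers": 0.0854, "x": 0.02, "y": 0.02, "z": 0, "ax": 0, "ay": 0, "az": 0},
  {"fingers": 0.0854, "x": 0, "y": 0, "z": 0, "ax": 0, "ay": 0, "az": 0},
  {"fingers": 0.0854, "x": 0, "y": 0, "z": 0, "ax": 0, "ay": 0, "az": 0},
  {"fingers": 0.0854, "x": 0, "y": 0, "z": 0, "ax": 0, "ay": 0, "az": 0},
  {"fingers": 0.0854, "x": 0, "y": 0, "z": 0, "ax": 0, "ay": 0, "az": 0},
])

```text
clock: 9.68
tool_pos: [0.4963, 0.3159, 0.2514]
tcp_rot: [0.616, 0.787, -0.021, -0.025]
contact_force: [-0.6, 0.2, 0.6]
finger_gap: 1.0
```

```bash
python3 st.py; python3 - <<'E'
from h import *
from plant import *
c=calibration('wrist');im=get_image("wrist");cv2.imwrite("pics/wrist17.png",im[:,:,::-1]);pickle.dump(c,open('c17.pkl','wb'))
p=np.load('bench.npy');u,v=proj(c,b2w(p,np.array([[0,60,85]])/1e3))[0];print(u,v)
y0=max(0,int(v)-40);x0=max(0,int(u)-50);print(x0,y0)
cv2.imwrite('pics/z17.png',cv2.resize(im[y0:y0+80,x0:x0+110,::-1],None,fx=7,fy=7,interpolation=cv2.INTER_CUBIC))
E
```

```text
clk 9.68 TCP [-52.7 259.1 166.4] thumb [-99.3 249.6 198.5] push [ -2.3 268.6 192.2] yaw 11.1 tilt_y 3.7 tilt_x -0.7 F [-0.6  0.2  0.6] gap 1.0
348.20095880278893 405.46047003750186
298 365
```

View pics/z17.png

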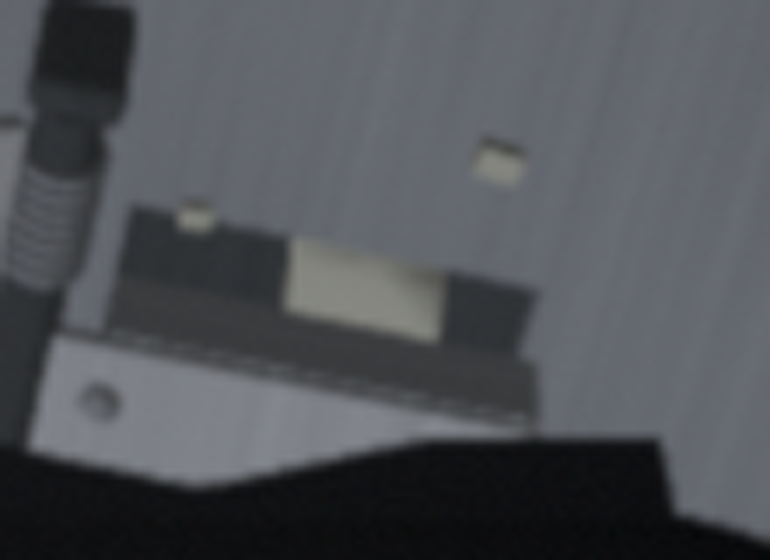

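```bash
python3 - <<'E'
from h import *
c2=pickle.load(open('c17.pkl','rb'));p=np.load('bench.npy')
print((w2b(p,c2['pose'][:3,3])*1e3).round())
for n,q in (('L',(339,404)),('R',(361.3,408.6))):
  for z in (.085,.07,.055,.04,.019): print(n,z,(w2b(p,ray(c2,q,z))*1e3).round(1))
E
python3 st.py
```

```text
[[-57. 338. 410.]]
L 0.085 [[-9.8 59.4 85. ]]
L 0.07 [[-7.6 46.6 70. ]]
L 0.055 [[-5.4 33.7 55. ]]
L 0.04 [[-3.2 20.9 40. ]]
L 0.019 [[-0.2  2.9 19. ]]
R 0.085 [[14.2 59.5 85. ]]
R 0.07 [[17.5 46.6 70. ]]
R 0.055 [[20.8 33.8 55. ]]
R 0.04 [[24.1 21.  40. ]]
R 0.019 [[28.8  3.  19. ]]
clk 9.73 TCP [-52.7 258.8 166.4] thumb [-99.3 249.3 198.6] push [ -2.4 268.3 192.2] yaw 11.1 tilt_y 3.7 tilt_x -0.7 F [-0.3 -0.3  0.2] gap 0.998
```

```bash
python3 -c "
from plant import *
print(hand_in())"
```

```text
the job is handed in; nothing more can be done
None
```

The offcut is in the inlet's tray, the lid is shut again, and the job is handed in at about 10 s of the 54 s.

**What I did:** I pressed the thumb bar with one fingertip, which held the lid open at roughly 0.6–0.75 rad, worked out from the fingertip height. While holding it I slid that finger along the bar and turned the gripper, so the other fingertip pushed the offcut to the mouth. The offcut turned a little and drifted toward the mouth's +x edge. I backed the pushing fingertip off, moved it over and straightened the offcut, with the bar held down throughout. It dropped in on the next push, and I raised the hand slowly so the lid closed.

**Last checks:**
- **Lid:** the scene and side pictures show it shut, as at the start.
- **Offcut:** the deck is clear of it, and two wrist views place it down at tray level. That is a rough estimate; through the narrow end gap I could only see part of it.
- **Other things:** the rubbing stone, chisels, try square and cube look where they were. I compared these by eye only. I did not check the hammer, bottle and ear defenders at the end, but the arm did not work near them.
- **Robot:** the arm is clear of everything and the force reading is near zero.

**Disagreements:**
- **Fingertip height:** both cameras showed the open fingertips about 29 mm behind the reported TCP, not ahead of it as the description says. I used the camera value, and the contact with the bar agreed with it to within a few millimetres.
- **Extra force:** while repositioning, the pushing fingertip came down to about deck height and the force rose briefly to about 21 N. I raised it straight away.

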